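Load the cover warmer and set its thermostat

ROBOT

A 6-joint arm with a two-finger parallel gripper is mounted at the origin on the work surface. World frame = base frame: x ahead of the robot, y to its left, z up, the work surface at z = 0. Lengths are in m, angles in rad, forces in N, time in s.
With the tool pointing down it reaches from about 0.25 to 0.725 m from the base axis. Payload 4 kg.
Tool frame: the origin (TCP) lies on the centre line of the jaws, within the pads' length; the fingertips stand 17 mm ahead of it and the grasp point (between the pads) lies 2 mm behind it; y points along the fingers, z is the direction in which the jaws open and shut, and the axes are right-handed (so a half turn about y gives the same grasp; the last joint's range is limited). The gripper opens to 85 mm and grips with 20 to 120 N. Pads are 22 mm wide; open, the fingers measure 114 mm over their backs; the gripper's body (76 mm by 85 mm) begins 54 mm behind the grasp point. The pads swing forward as they close: fully open they stand 13 mm farther back than shut.
Start: joints at [1.131, 0.241, 0.005, 1.335, 0, 1.571], TCP at [0.213, 0.452, 0.222] pointing down, gripper open.
Joint ranges: [-2.72, 2.72], [-1.05, 1.87], [-1.09, 1.28], [-1.99, 2.15], [-1.42, 1.44], [-3.14, 3.14]. Speed limits (rad/s): [2.79, 2.79, 3.14, 3.14, 3.14, 3.14].

INTERFACE

Orientations are given as a rotation vector (axis times angle).
In Python, from cell import r, vision, job_done gives the robot as it stands.
- The arm moves only by the shell command python3 -m crank 'ROWS' [OPENING]. ROWS is JSON, one flat list of numbers, 6 for each row, row after row: the shift along the tool's x, y, z in units of 40 mm (1.0 is 40 mm), then the turn, a rotation vector about the tool's x, y, z in degrees. In form: [x, y, z, wx, wy, wz, x, y, z, wx, wy, wz, ...]. A call has 1 to 12 rows; each row shifts and turns the pose as measured when the row begins, along the tool's axes as they then stand; what a row does not reach is not made up. A row lasts 1/10 s, in which the tool goes at most 50 mm and 8.59 degrees, less where a joint would pass 70% of its speed; a pose out of reach is approached as far as the arm can. A call is refused whole if a number of a shift passes 1 or a number of a turn 8.59, either way. A call with a gripper value outside its range is refused whole. OPENING is the gripper's target within -1 to 1 (shut at 1, half-way at 0, fully open at -1), set as the call begins (- or left out, the last holds). The fingers move at their own pace and stop on an object; the grip force is fixed at half the most. Time passes only in rows, so rows that do not move let the fingers close. It gives the time, the measured TCP pose, the force and the opening at its end, in the units of the state.
- r.get_state(): the state, without advancing time (a new reading comes with each control period).
- vision.capture(name): name is "side" or "top"; returns a dict with "image" (420x560x3 uint8, red, green, blue), "z_map" (420x560 float32, m along the optical axis (not along the pixel's ray), 0 where there is no reading), "mtx" (3x3 intrinsics, pixels), "R" (3x3) and "t" (3): a world point X has camera coordinates R X + t. Camera axes: x right, y down, z forward; pixel columns grow to the right and rows downward; lengths in m; the calibration is good to about 2 mm. A picture is of the moment at which its call begins.
- job_done(): hands the job in, once; it reports no verdict.
The state is a dict: "t": time; "joints": joint angles; "joint_velocities": joint speeds; "joint_efforts": joint torques, N m; "tool_pos": TCP position; "ee_rot": TCP orientation; "ft_force": force on the tool from outside, world axes, zero at the start; "wrist_torque": the same for the moment, N m; "gripper_width": finger opening in m.
Only numpy, scipy, OpenCV 4.12 (cv2) and the standard library are available. Lean on these libraries where they do the work, as an engineer would, in place of code of your own. Each camera call takes 0.05 s, during which the arm holds its last target.

TASK

Get the cover warmer ready for the tea service: first lower the white tea-cup cover, still upside down, into the blue upside-down cover on the warming plate so that it cups inside it, and let go of it. Then turn the thermostat knob until its white line points at the red marker on the dial. Do not drop or bang the cover, leave the red marker where it is, keep the blue cover on the plate, and do not disturb the other things on the counter.

Things in the scene. Friction and masses are not known exactly. Their poses are not given: they have to be found in the camera images.
- warmer: Fixed steel appliance, 190 mm deep (x), wide from y -150 to +200; its front (-x) faces the robot, origin on the counter, place and yaw vary. Warming plate on its +y half (top 62 mm high); on its -y half a green panel, 150 x 150 mm, rises away from the front at 35 degrees to the level (edges about 45 and 131 mm high): its normal leans 35 degrees from vertical towards the warmer's -x.
- plate (a point): Centre of the warming plate's top face (dark steel, 165 x 165 mm); axes as the warmer.
- cover_white: White ceramic tea-cup cover, about 110 g, upside down like a small bowl on its 28 mm foot ring on the counter. Rim diameter 69 mm, height 31 mm, wall 3.5 mm, sides flaring; inner floor 13 mm above the underside. Origin at the centre of the underside, z up. Can be gripped across the outside of the rim, the fingertips only some 8 mm below the rim.
- cover_blue: Blue cover of the same shape and size, also upside down, loose on the warming plate. Origin at the centre of its underside. A cover set in it rests with its foot on the inner floor, its origin 13 mm above the blue one's and its rim 13 mm above the blue rim.
- knob_grip (a point): On the axis of the black thermostat knob, 30 mm above the panel: the height to grip. z: the knob's axis, out of the panel; x: along the knob's bar to its end with the white line. The bar is 46 mm long, 14 mm wide, its top 39 mm above the panel, on a skirt 52 mm across whose top is 10 mm above the panel. Flat panel all round; the white dial disc is 110 mm across.
- knob_pointer (a point): Turns with the knob: point 40 mm from its axis in the direction of the white line, 6 mm above the panel.
- marker_tip (a point): The red marker: a small red tab on the dial's ring, 27 to 44 mm from the knob's axis, its top 7 mm above the panel. This point lies 40 mm from the axis, 6 mm above the panel. It can slide round the dial if pushed; leave it.
- knob (a joint): Angle of the knob, 0 to 4.71 rad, growing clockwise as seen looking at the panel's face. At 0 the white line points down-slope and left at 135 degrees counter-clockwise from straight up the slope. Turns stiffly (about 0.06 N m), has no spring and stays where it is left.
- marker (a joint): Angle of the red marker on the same scale and from the same zero: the knob is set when joint knob equals this. Always clockwise of the knob's start by 1.5 to 4 rad, so that the knob needs regrasping.
- cup: White cup, 68 mm diameter, 75 mm high, standing on the counter near the white cover; a bystander. Origin under its centre.
- tin: Green round tin, 64 mm diameter, 68 mm high; a bystander near the white cover. Origin under its centre.
- pack: Silver packet 55 x 85 x 30 mm; a bystander. Origin under its centre.
- bowl: Terracotta bowl 110 mm diameter, 60 mm high; a bystander. Origin under its centre.
- jar: Amber jar 70 mm diameter, 100 mm high; a bystander. Origin under its centre.
- scoop: Wooden spoon 170 mm long lying flat on the counter in front and left of the warmer; a bystander. Origin near its middle.
- block: Small wooden block 70 x 50 x 18 mm; a bystander. Origin under its centre.
Not all that is in view belongs to the job. What is shaped like the cover_white but purple or yellow is not meant.

How it is judged:
By the outcome, as a careful person would: the job done as asked, in the order asked, and still so for the second after the job is handed in, with the robot touching nothing.
It also fails if it takes over 72 s, if anything falls off the work surface, if the arm or the gripper's body presses on something with over 40 N, if the wrist force passes 120 N, or if a joint passes its speed limit or range.

## Working session

There is one attempt and no reset: what is moved stays moved. The work goes in short steps, Python scripts to look and compute and a shell command to move; the robot and the scene stay as the last step left them, time stands still between calls to the robot, and variables do not carry over. Pictures are saved under pics/ and viewed, and the job is handed in when it is done.

```bash
ls; mkdir -p pics; python3 - <<'E'
from cell import r, vision
import cv2, numpy as np, pickle
s=r.get_state(); print(s)
for n in ("side","top"):
    c=vision.capture(n); pickle.dump(c,open(f"pics/{n}0.pkl","wb"))
    cv2.imwrite(f"pics/{n}0.png",cv2.resize(c["image"][:,:,::-1],(800,600),interpolation=cv2.INTER_CUBIC))
    print(n,c["mtx"],c["R"],c["t"])
E
```

```text
pics
{'t': 0.0, 'joints': array([1.13101224e+00, 2.41408111e-01, 3.71643262e-03, 1.33520549e+00,
       2.65110534e-05, 1.57075830e+00]), 'joint_velocities': array([ 1.48825470e-03, -1.09134554e-03, -9.39579174e-05,  9.87983844e-04,
        1.22376039e-03,  1.07469882e-04]), 'joint_efforts': array([-1.49589316e-03, -3.72316575e+01,  2.52408403e+01,  1.68139476e-02,
       -1.25127108e-04,  1.20625025e-06]), 'tool_pos': array([0.2125847 , 0.45183054, 0.22141244]), 'ee_rot': array([-1.54519609,  0.34535142, -0.34458565]), 'ft_force': array([-0.21429143, -0.02677541,  0.42712226]), 'wrist_torque': array([ 0.01168918, -0.00667537, -0.02849432]), 'gripper_width': 0.08519542907627747}
side [[493.83285482   0.         278.90252625]
 [  0.         493.83285482 213.82157964]
 [  0.           0.           1.        ]] [[ 0.67936928 -0.73377953  0.00499822]
 [-0.38099963 -0.35855323 -0.85221997]
 [ 0.62713369  0.57706774 -0.52315977]] [-0.31799514  0.25470109  1.3909774 ]
top [[514.46170172   0.         273.74746851]
 [  0.         514.46170172 205.37380585]
 [  0.           0.           1.        ]] [[-0.01022692 -0.99992127 -0.00727067]
 [-0.9960448   0.01082852 -0.08819008]
 [ 0.08826187  0.00634    -0.99607713]] [0.02004577 0.49810454 1.63652256]
```

View pics/side0.png

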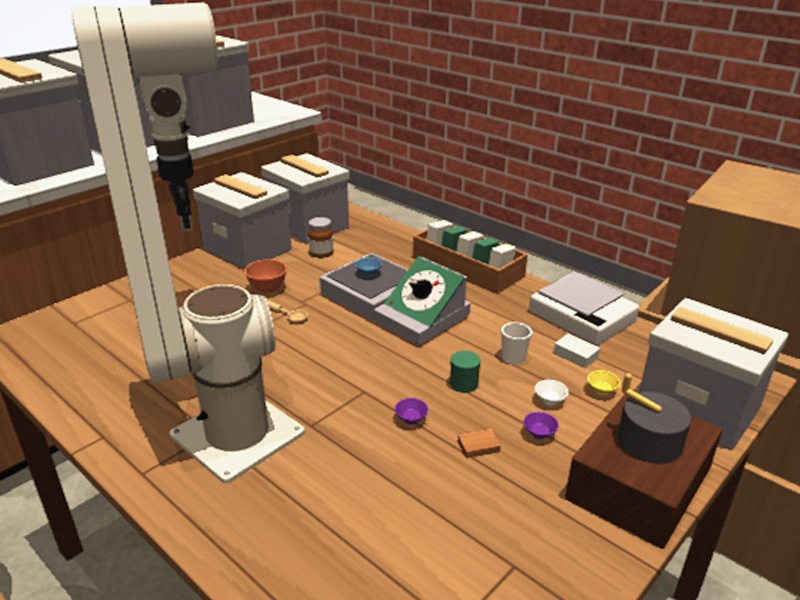

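View pics/top0.png

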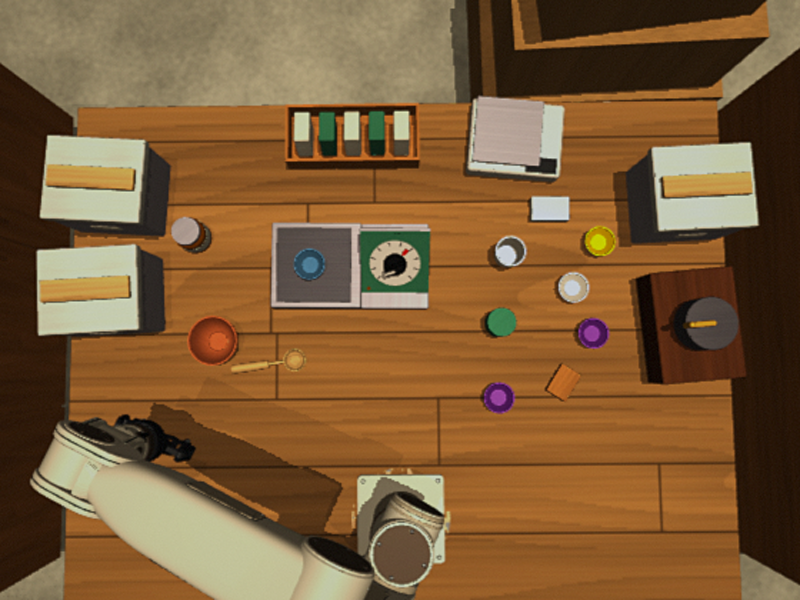

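Candidates for cover_white, as pixels in the top picture at 800x600: white bowl (573,288), purple (592,333) and (498,397), yellow (599,240), and the tall white cup (510,250). The white low bowl at (573,288) fits by colour and height. I'll confirm it in a crop and measure.

```bash
cat > h.py <<'E'
import numpy as np, cv2
def ray(c,u,v):
    d=np.linalg.inv(c["mtx"])@np.array([u,v,1.]); return -c["R"].T@c["t"], c["R"].T@d
def plane(c,u,v,p0,n):
    o,d=ray(c,u,v); return o+d*(np.dot(np.array(p0)-o,n)/np.dot(d,n))
def onz(c,u,v,z): return plane(c,u,v,[0,0,z],[0,0,1])
def proj(c,X):
    p=c["mtx"]@(c["R"]@np.array(X)+c["t"]); return p[:2]/p[2]
def tri(c1,p1,c2,p2):
    A=[];b=[]
    for c,p in((c1,p1),(c2,p2)):
        o,d=ray(c,*p); d=d/np.linalg.norm(d); P=np.eye(3)-np.outer(d,d); A.append(P); b.append(P@o)
    X=np.linalg.lstsq(np.vstack(A),np.hstack(b),rcond=None)[0]
    return X
def blob(c,lo,hi,roi):
    h=cv2.cvtColor(c["image"],cv2.COLOR_RGB2HSV); m=cv2.inRange(h,np.array(lo),np.array(hi))
    k=np.zeros_like(m);u0,v0,u1,v1=roi;k[v0:v1,u0:u1]=m[v0:v1,u0:u1]
    n,l,s,ce=cv2.connectedComponentsWithStats(k)
    return k,[(s[i],ce[i]) for i in range(1,n) if s[i,4]>15],l
def cloud(c):
    z=c["z_map"];v,u=np.indices(z.shape)
    P=np.stack([(u-c["mtx"][0,2])/c["mtx"][0,0]*z,(v-c["mtx"][1,2])/c["mtx"][1,1]*z,z],-1)
    return (P-c["t"])@c["R"]
E
python3 - <<'E'
import pickle; from h import *
t=pickle.load(open("pics/top0.pkl","rb"));s=pickle.load(open("pics/side0.pkl","rb"))
def crop(c,u0,v0,w,h,k,n): cv2.imwrite(n,cv2.resize(c["image"][v0:v0+h,u0:u0+w,::-1],None,fx=k,fy=k,interpolation=cv2.INTER_CUBIC))
a=t["image"][150:270,330:450,::-1]; b=s["image"][220:320,310:450,::-1]
crop(t,340,150,100,110,5,"pics/tc.png"); crop(s,310,220,140,100,5,"pics/sc.png")
crop(t,185,150,120,70,6,"pics/tw.png"); crop(s,220,165,115,75,6,"pics/sw.png")
P=cloud(t)
for n,(u,v) in dict(white=(401,201),cup=(357,175)).items():
    q=P[v-25:v+25,u-25:u+25].reshape(-1,3); print(n,np.nanmax(q[:,2]))
    k=q[(q[:,2]>0.02)]; print(k.min(0),k.max(0),k.mean(0))
E
```

```text
white 1.6741763185133873
[ 0.3518969  -0.47391988  0.0200678 ] [0.58879624 0.0042749  1.67417632] [ 0.49758865 -0.38525302  0.12028417]
cup 1.6741763185133873
[ 0.3518969  -0.33560051  0.02036061] [0.6752876  0.0042749  1.67417632] [ 0.59475703 -0.25520913  0.10616563]
```

View pics/tc.png

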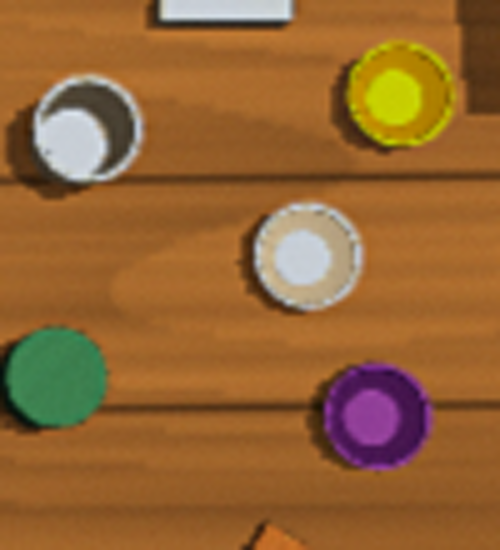

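View pics/tw.png

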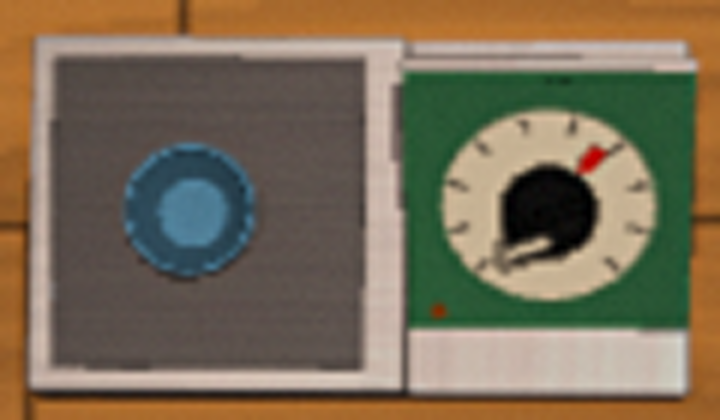

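View pics/sw.png

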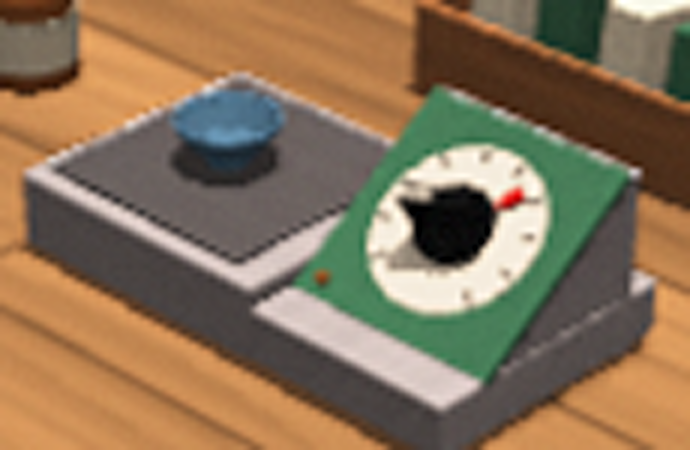

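The crop confirms it: the low white bowl with a beige inner wall is at native top pixel ~(401,201). The blue bowl sits on the plate at crop (190,210). The dial is centred near crop (548,205), the white line points down-left and the red tab is at up-right (592,160).

```bash
cat > meas.py <<'E'
from h import *
def panel(c):
    k,b,l=blob(c,(65,80,40),(90,255,160),(240,160,310,215)) if c["R"][2,2]<-.9 else blob(c,(65,80,40),(90,255,160),(262,170,335,235))
    P=cloud(c); k=cv2.erode(k,np.ones((3,3),np.uint8))
    return k,P[k>0]
E
python3 - <<'E'
import pickle; from meas import *
t=pickle.load(open("pics/top0.pkl","rb"));s=pickle.load(open("pics/side0.pkl","rb"))
for c in (t,s):
    k,q=panel(c); q=q[np.isfinite(q).all(1)]; m=np.median(q,0)
    for _ in range(5):
        m=q.mean(0);u,S,v=np.linalg.svd(q-m,full_matrices=False); n=v[2]*np.sign(v[2][2]); e=(q-m)@n; q=q[abs(e)<2.5*e.std()+1e-4]
    print("panel",len(q),m,n,"tilt",np.degrees(np.arccos(n[2])),"yaw",np.degrees(np.arctan2(-n[1],-n[0])),"std",e.std())
# circles
def circ(c,lo,hi,roi,z):
    k,b,l=blob(c,lo,hi,roi); k=cv2.morphologyEx(k,cv2.MORPH_CLOSE,np.ones((5,5)))
    cs,_=cv2.findContours(k,cv2.RETR_EXTERNAL,cv2.CHAIN_APPROX_NONE); q=max(cs,key=cv2.contourArea)[:,0]
    X=np.array([onz(c,*p,z)[:2] for p in q])
    A=np.c_[2*X,np.ones(len(X))]; w=np.linalg.lstsq(A,(X**2).sum(1),rcond=None)[0]
    return w[:2], np.sqrt(w[2]+w[:2]@w[:2]), q.mean(0), cv2.boundingRect(q)
print("white top",circ(t,(0,0,110),(179,95,255),(385,183,417,220),.031))
print("white side",circ(s,(0,0,110),(179,95,255),(370,262,402,288),.031))
print("blue top",circ(t,(95,80,40),(115,255,255),(200,168,235,202),.093))
print("blue side",circ(s,(95,80,40),(115,255,255),(245,175,270,197),.093))
print("purple",circ(t,(130,80,40),(165,255,255),(395,215,435,250),.031),circ(t,(130,80,40),(165,255,255),(330,260,370,295),.031))
print("yel",circ(t,(22,150,100),(35,255,255),(400,150,440,185),.031))
P=cloud(t)
for n,(u0,v0,u1,v1) in dict(white=(394,194,410,210),blue=(206,175,230,195)).items():
    q=P[v0:v1,u0:u1].reshape(-1,3); print(n,np.percentile(q[:,2],[5,50,95,99]))
# plate region mask edges for yaw
g=t["image"]; print(g[165,200],g[185,195])
E
```

```text
panel 641 [0.56961035 0.00611546 0.09443958] [-0.57731729  0.01117327  0.81644345] tilt 35.269662029233594 yaw -1.1087516194216986 std 0.003093083601234285
panel 384 [ 0.55929482 -0.010905    0.08939965] [-0.57077258  0.01108218  0.8210334 ] tilt 34.811624826030986 yaw -1.112320835488416 std 0.003423516132634825
white top (array([ 0.50789087, -0.39379655]), np.float64(0.03322916891024243), array([401.23728814, 200.76271186]), (391, 191, 22, 21))
white side (array([ 0.50681507, -0.39546638]), np.float64(0.036429377912574765), array([385.57894737, 273.49122807]), (374, 266, 24, 18))
blue top (array([0.5591662 , 0.19220565]), np.float64(0.03231323447402852), array([216.31666667, 184.46666667]), (206, 174, 21, 22))
blue side (array([0.55425529, 0.18457219]), np.float64(0.03829752540256443), array([257.625, 185.55 ]), (249, 180, 18, 13))
purple (array([ 0.40471891, -0.4342566 ]), np.float64(0.03251587581004644), array([414.98333333, 232.96666667]), (405, 223, 21, 21)) (array([ 0.26465847, -0.22098538]), np.float64(0.0323602643899629), array([349.01666667, 277.96666667]), (339, 268, 22, 21))
yel (array([ 0.6124703 , -0.45648421]), np.float64(0.03364166129375601), array([419.72881356, 168.25423729]), (409, 158, 22, 21))
white [0.00691391 0.01560528 0.029575   0.7723969 ]
blue [0.05827056 0.07761963 0.09426185 0.09738586]
[86 76 72] [82 73 69]
```

```bash
cat > d.py <<'E'
# delta from present pose to a target, in tool axes/units
import sys, numpy as np
from scipy.spatial.transform import Rotation as Ro
from cell import r
def show(pos=None, y=None, z=None):
    s=r.get_state(); R=Ro.from_rotvec(s["ee_rot"]).as_matrix()
    print("t %.2f"%s["t"],"pos",s["tool_pos"].round(4),"w %.4f"%s["gripper_width"],"F",s["ft_force"].round(1),"j",s["joints"].round(2)); print("xyz axes cols\n",R.round(3))
    if y is not None:
        y=np.array(y,float);y/=np.linalg.norm(y);z=np.array(z,float);z-=y*(y@z);z/=np.linalg.norm(z)
        best=None
        for sg in(1,-1):
            T=np.c_[np.cross(y,sg*z),y,sg*z]; w=np.degrees(Ro.from_matrix(R.T@T).as_rotvec()); print("turn deg",w.round(2))
    if pos is not None:
        d=R.T@(np.array(pos)-s["tool_pos"])/0.04; print("shift units (present axes)",d.round(3))
    return s,R
E
python3 -c "
from d import *
show([.508,-.394,.222],[0,0,-1],[0,1,0])"
```

```text
t 0.10 pos [0.2126 0.4519 0.2215] w 0.0856 F [-0.4 -0.7 -0.2] j [ 1.13  0.24  0.    1.34 -0.    1.57]
xyz axes cols
 [[ 0.905 -0.001  0.426]
 [-0.426 -0.002  0.905]
 [ 0.    -1.    -0.002]]
turn deg [ 1.10e-01 -2.52e+01 -2.00e-02]
turn deg [3.000e-02 1.548e+02 1.500e-01]
shift units (present axes) [ 15.685   0.018 -15.991]
```

```bash
python3 -m crank '[0.8,0,0.12,0,3.5,0, 0.8,0,0.12,0,3.5,0, 0.8,0,0.12,0,3.5,0, 0.8,0,0.12,0,3.5,0, 0.8,0,0.12,0,3.5,0, 0.85,0,0.12,0,3.5,0, 0.85,0,0.12,0,3.5,0, 0.85,0,0.12,0,3.5,0, 0.85,0,0.12,0,3.5,0, 0.85,0,0.12,0,3.5,0]' -1; python3 -c "
from d import *
show([.508,-.394,.222],[0,0,-1],[.34,-.94,0])"
```

```text
t: 1.1
tool_pos: [0.4916, 0.2668, 0.2151]
ee_rot: [-1.419, 0.833, -0.826]
ft_force: [-0.5, 0.2, -0.3]
gripper_width: 0.0854
t 1.10 pos [0.4916 0.2668 0.2151] w 0.0854 F [-0.5  0.2 -0.3] j [ 0.5   0.37  0.17  1.38 -0.    1.56]
xyz axes cols
 [[ 0.485 -0.01   0.874]
 [-0.874 -0.008  0.485]
 [ 0.002 -1.    -0.013]]
turn deg [ 0.41 99.14  0.72]
turn deg [  0.69 -80.86  -0.39]
shift units (present axes) [14.645 -0.042 -7.657]
```

```bash
python3 -m crank '[0.93,-0.03,0.13,0,3.7,0, 0.93,-0.03,0.13,0,3.7,0, 0.93,-0.03,0.13,0,3.7,0, 0.93,-0.03,0.13,0,3.7,0, 0.95,-0.03,0.13,0,3.7,0, 0.95,-0.03,0.13,0,3.7,0, 0.95,-0.03,0.13,0,3.7,0, 0.97,-0.03,0.13,0,3.7,0, 0.97,-0.03,0.13,0,3.7,0, 0.97,-0.03,0.13,0,3.7,0, 1,-0.03,0.13,0,3.7,0, 1,-0.03,0.13,0,3.7,0]' -1; python3 -c "
from d import *
show([.508,-.394,.2],[0,0,-1],[.34,-.94,0])"
```

```text
t: 2.3
tool_pos: [0.6134, -0.1849, 0.2218]
ee_rot: [-1.08, 1.439, -1.424]
ft_force: [0.8, 0.2, 0.7]
gripper_width: 0.0854
t 2.30 pos [ 0.6134 -0.1849  0.2218] w 0.0854 F [0.8 0.2 0.7] j [-0.29  0.55  0.47  1.51 -0.02  1.58]
xyz axes cols
 [[-0.294 -0.025  0.955]
 [-0.956 -0.008 -0.294]
 [ 0.015 -1.    -0.022]]
turn deg [ 0.75 53.    1.39]
turn deg [   1.66 -126.98   -0.9 ]
shift units (present axes) [ 5.763  0.654 -0.969]
```

```bash
python3 -m crank '[0.72,0.08,-0.12,0.1,6.6,0.2, 0.73,0.08,-0.04,0.1,6.6,0.2, 0.73,0.08,0.05,0.1,6.6,0.2, 0.72,0.08,0.13,0.1,6.6,0.2, 0.70,0.08,0.21,0.1,6.6,0.2, 0.67,0.08,0.29,0.1,6.6,0.2, 0.63,0.08,0.36,0.1,6.6,0.1, 0.58,0.08,0.44,0.1,6.6,0.1, 0,0,0,0,0,0]' -1; python3 -c "
from d import *
show([.508,-.394,.1],[0,0,-1],[.34,-.94,0])"
```

```text
t: 3.2
tool_pos: [0.4951, -0.4049, 0.189]
ee_rot: [-0.324, 2.07, -2.055]
ft_force: [0.2, 0.0, -0.3]
gripper_width: 0.0856
t 3.20 pos [ 0.4951 -0.4049  0.189 ] w 0.0856 F [ 0.2  0.  -0.3] j [-0.68  0.55  0.38  1.41 -0.    2.16]
xyz axes cols
 [[-0.955 -0.01   0.297]
 [-0.297  0.005 -0.955]
 [ 0.008 -1.    -0.008]]
turn deg [ 0.48 -2.58  0.45]
turn deg [ -0.7  177.42   0.75]
shift units (present axes) [-0.406  2.223 -0.146]
```

```bash
python3 -m crank '[-0.2,0.7,-0.07,0.25,0,0.2, -0.2,0.8,-0.07,0.25,0,0.2, 0,0.7,0,0,0,0, 0,0,0,0,0,0]' -1; python3 - <<'E'
from d import *
from h import *
from cell import vision
import pickle
show([.508,-.394,.05],[0,0,-1],[.3,-.95,0])
for n in("side","top"):
    c=vision.capture(n); pickle.dump(c,open(f"pics/{n}1.pkl","wb"))
    u,v=(355,200) if n=="side" else (350,160)
    cv2.imwrite(f"pics/{n}1.png",cv2.resize(c["image"][v:v+95,u:u+95,::-1],None,fx=6,fy=6,interpolation=cv2.INTER_CUBIC))
E
```

```text
t: 3.6
tool_pos: [0.5082, -0.3945, 0.0978]
ee_rot: [-0.314, 2.059, -2.058]
ft_force: [-0.2, 0.2, -0.8]
gripper_width: 0.0853
t 3.60 pos [ 0.5082 -0.3945  0.0978] w 0.0853 F [-0.2  0.2 -0.8] j [-0.66  0.6   0.22  1.19  0.    2.18]
xyz axes cols
 [[-0.955 -0.     0.298]
 [-0.298  0.    -0.955]
 [ 0.    -1.    -0.   ]]
turn deg [ 0.02 -0.19  0.01]
turn deg [-2.0000e-02  1.7981e+02  3.0000e-02]
shift units (present axes) [ 0.002  1.194 -0.013]
```

View pics/side1.png

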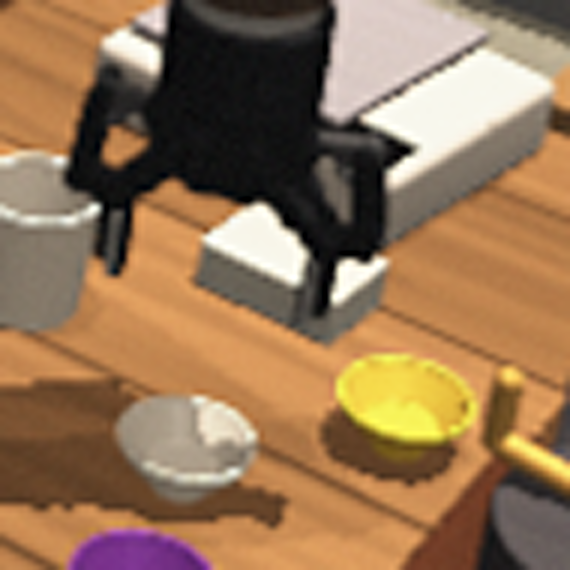

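View pics/top1.png

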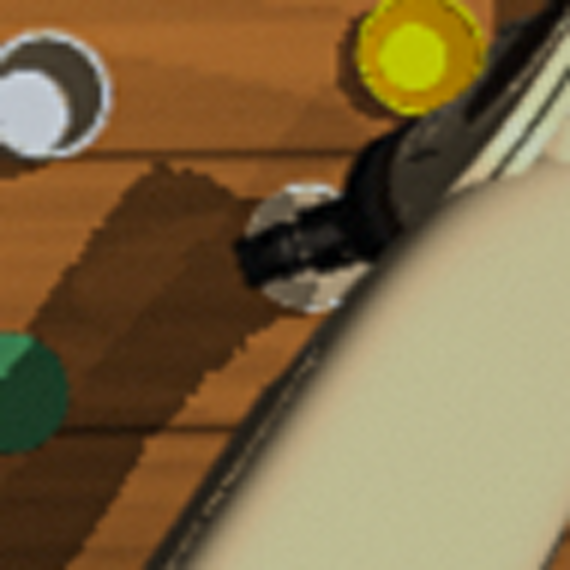

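The side view shows the fingertips at crop (117,272) and (320,315), straddling the white cover (188,445). I'll use that to find the tip height.

```bash
python3 - <<'E'
import pickle; from h import *
c=pickle.load(open("pics/side1.pkl","rb"))
T=np.array([.5082,-.3945,.0978]);z=np.array([.298,-.955,0])
for a in(.046,-.046):
  for dz in(-.003,.004,.010,.017): print(a,dz,((proj(c,T+a*z-[0,0,dz])-[355,200]+.5)*6).round(1))
E
```

```text
0.046 -0.003 [299.  352.6]
0.046 0.004 [297.  364.4]
0.046 0.01 [295.3 374.5]
0.046 0.017 [293.3 386.2]
-0.046 -0.003 [111.3 303.3]
-0.046 0.004 [109.8 315. ]
-0.046 0.01 [108.5 324.9]
-0.046 0.017 [107.1 336.4]
```

```bash
python3 - <<'E'
import pickle; from h import *
c=pickle.load(open("pics/side1.pkl","rb"));t=pickle.load(open("pics/top1.pkl","rb"))
P=cloud(c)
for cu,cv in((117,255),(117,268),(110,230),(318,290),(318,305),(355,240),(190,450)):
    u,v=int(cu/6+355),int(cv/6+200); print((cu,cv),P[v,u].round(4),c["image"][v,u])
P=cloud(t)
for cu,cv in((250,262),(300,245),(340,235)):
    u,v=int(cu/6+350),int(cv/6+160); print((cu,cv),P[v,u].round(4))
T=np.array([.5082,-.3945,.0978]);z=np.array([.298,-.955,0])
for a in(-.05,0,.05): print(((proj(t,T+a*z+[0,0,.0])-[350,160]+.5)*6).round(1))
E
```

```text
(117, 255) [ 0.4848 -0.3558  0.1369] [51 50 47]
(117, 268) [ 0.4852 -0.3563  0.1299] [24 29 29]
(110, 230) [ 0.4781 -0.3547  0.1536] [69 67 61]
(318, 290) [ 0.5185 -0.4456  0.1421] [12 15 14]
(318, 305) [ 0.5183 -0.4468  0.1359] [12 10 13]
(355, 240) [ 0.5139 -0.461   0.1789] [17 17 18]
(190, 450) [ 0.5185 -0.3912  0.0162] [174 158 140]
(250, 262) [ 0.4875 -0.3277  0.1801]
(300, 245) [ 0.4922 -0.3447  0.2194]
(340, 235) [ 0.4947 -0.3613  0.2214]
[250.6 264.3]
[343.  234.3]
[435.3 204.4]
```

```bash
python3 - <<'E'
from d import *
from h import *
from cell import vision
import pickle
s,R=show()
c=vision.capture("side"); pickle.dump(c,open(f"pics/side2.pkl","wb"))
u,v=355,200
cv2.imwrite(f"pics/side2.png",cv2.resize(c["image"][v:v+95,u:u+95,::-1],None,fx=6,fy=6,interpolation=cv2.INTER_CUBIC))
s,R=show()
for a in(.046,-.046):
  for dz in(-.003,.004,.010,.017): print(a,dz,((proj(c,s["tool_pos"]+a*R[:,2]-[0,0,dz])-[355,200]+.5)*6).round(1))
E
```

```text
t 3.70 pos [ 0.5106 -0.3964  0.1023] w 0.0854 F [-0.3 -0.3  1.4] j [-0.66  0.59  0.22  1.19  0.    2.18]
xyz axes cols
 [[-0.955  0.006  0.298]
 [-0.298 -0.004 -0.955]
 [-0.004 -1.     0.006]]
t 3.75 pos [ 0.5114 -0.3973  0.1039] w 0.0855 F [0.8 0.6 1.3] j [-0.66  0.59  0.23  1.19 -0.    2.18]
xyz axes cols
 [[-0.955  0.008  0.297]
 [-0.297 -0.006 -0.955]
 [-0.006 -1.     0.009]]
0.046 -0.003 [309.5 341.1]
0.046 0.004 [307.5 353. ]
0.046 0.01 [305.7 363.1]
0.046 0.017 [303.7 374.8]
-0.046 -0.003 [121.1 293.3]
-0.046 0.004 [119.6 305. ]
-0.046 0.01 [118.3 314.9]
-0.046 0.017 [116.8 326.5]
```

View pics/side2.png

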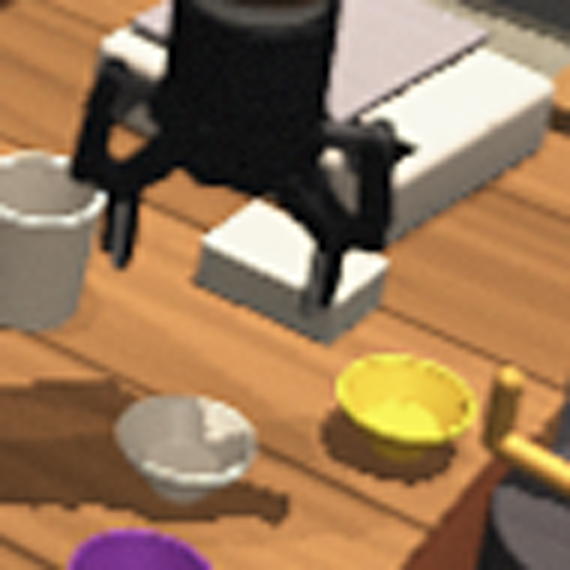

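```bash
python3 -m crank '[0,0,0,0,0,0,0,0,0,0,0,0,0,0,0,0,0,0]' -1; python3 - <<'E'
from d import *
from h import *
from cell import vision
import pickle
s,R=show()
c=vision.capture("side"); pickle.dump(c,open(f"pics/side3.pkl","wb"))
s,R=show()
u,v=355,200
im=cv2.resize(c["image"][v:v+95,u:u+95,::-1],None,fx=6,fy=6,interpolation=cv2.INTER_CUBIC)
c0=pickle.load(open("pics/side0.pkl","rb"))
u,v=90,100
im0=cv2.resize(c0["image"][v:v+75,u:u+75,::-1],None,fx=6,fy=6,interpolation=cv2.INTER_CUBIC)
for dz in (-.02,0,.017):
  for a in(-.046,0,.046):
    p=(proj(c,s["tool_pos"]+a*R[:,2]-[0,0,dz])-[355,200]+.5)*6; cv2.circle(im,tuple(int(q) for q in p),4,(0,0,255) if dz==0 else (0,255,0),-1)
    zz=np.array([.426,.905,0]);p=(proj(c0,np.array([.2126,.4519,.2214])+a*zz-[0,0,dz])-[90,100]+.5)*6; cv2.circle(im0,tuple(int(q) for q in p),4,(0,0,255) if dz==0 else (0,255,0),-1)
cv2.imwrite("pics/side3.png",im); cv2.imwrite("pics/side3s.png",im0)
E
```

```text
t: 4.05
tool_pos: [0.5142, -0.3991, 0.1094]
ee_rot: [-0.299, 2.038, -2.067]
ft_force: [0.7, -0.9, 0.4]
gripper_width: 0.0855
t 4.05 pos [ 0.5142 -0.3991  0.1094] w 0.0855 F [ 0.7 -0.9  0.4] j [-0.66  0.59  0.23  1.2  -0.    2.18]
xyz axes cols
 [[-0.954  0.015  0.298]
 [-0.298 -0.012 -0.954]
 [-0.011 -1.     0.016]]
t 4.10 pos [ 0.5143 -0.3992  0.1096] w 0.0854 F [0.4 0.7 0.6] j [-0.66  0.59  0.23  1.2  -0.    2.18]
xyz axes cols
 [[-0.954  0.016  0.298]
 [-0.298 -0.012 -0.954]
 [-0.011 -1.     0.016]]
```

View pics/side3.png

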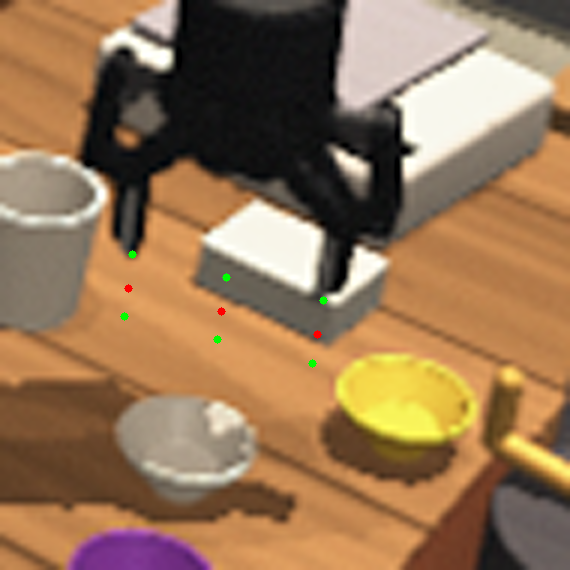

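View pics/side3s.png

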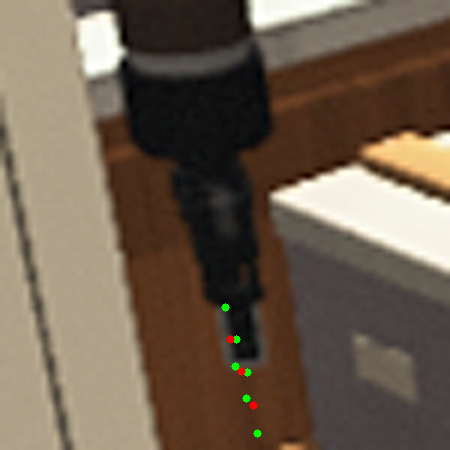

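The image puts the open fingertips about 20 mm higher than the reported TCP suggests, and the arm is still settling after its moves. I'll go down in steps and compare the tips with the cover directly.

```bash
python3 -c "
from d import *
show([.508,-.394,.055],[0,0,-1],[.3,-.95,0])"; python3 -m crank '[0.07,0.35,-0.05,-0.2,0,-0.2, 0.07,0.35,-0.05,-0.2,0,-0.2, 0.05,0.3,-0.04,-0.2,0,-0.2, 0,0.2,0,0,0,0, 0,0.1,0,0,0,0, 0,0,0,0,0,0, 0,0,0,0,0,0]' -1; python3 - <<'E'
from d import *
show([.508,-.394,.03],[0,0,-1],[.3,-.95,0])
E
```

```text
t 4.10 pos [ 0.5143 -0.3992  0.1096] w 0.0854 F [0.4 0.7 0.6] j [-0.66  0.59  0.23  1.2  -0.    2.18]
xyz axes cols
 [[-0.954  0.016  0.298]
 [-0.298 -0.012 -0.954]
 [-0.011 -1.     0.016]]
turn deg [-0.93 -0.19 -0.65]
turn deg [  1.01 179.8   -1.47]
shift units (present axes) [ 0.128  1.36  -0.194]
t: 4.8
tool_pos: [0.5038, -0.3957, 0.0513]
ee_rot: [-0.315, 2.057, -2.062]
ft_force: [0.5, -0.3, -0.9]
gripper_width: 0.0853
t 4.80 pos [ 0.5038 -0.3957  0.0513] w 0.0853 F [ 0.5 -0.3 -0.9] j [-0.66  0.63  0.15  1.09 -0.    2.18]
xyz axes cols
 [[-0.955 -0.001  0.298]
 [-0.298 -0.003 -0.955]
 [ 0.002 -1.     0.002]]
turn deg [-0.13 -0.21  0.11]
turn deg [-1.7000e-01  1.7979e+02 -2.0000e-01]
shift units (present axes) [-0.114  0.532 -0.01 ]
```

```bash
cat > look.py <<'E'
import sys,pickle
from d import *
from h import *
from cell import vision
name,n,u,v,w,h,k=sys.argv[1],sys.argv[2],*map(int,sys.argv[3:8])
s=r.get_state(); c=vision.capture(name); pickle.dump(c,open(f"pics/{n}.pkl","wb"))
print("at capture",s["tool_pos"].round(4),s["t"])
cv2.imwrite(f"pics/{n}.png",cv2.resize(c["image"][v:v+h,u:u+w,::-1],None,fx=k,fy=k,interpolation=cv2.INTER_CUBIC))
show()
E
python3 look.py side side4 355 220 95 75 7
```

```text
at capture [ 0.5038 -0.3957  0.0513] 4.8
t 4.85 pos [ 0.5038 -0.3957  0.0514] w 0.0853 F [0.2 0.2 0.5] j [-0.66  0.63  0.15  1.09 -0.    2.18]
xyz axes cols
 [[-0.955 -0.001  0.298]
 [-0.298 -0.003 -0.955]
 [ 0.002 -1.     0.002]]
```

View pics/side4.png

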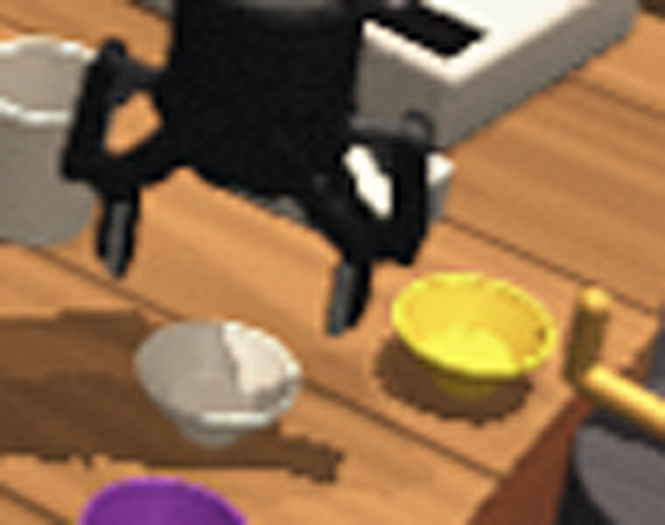

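```bash
python3 -m crank '[-0.05,0.2,0,-0.1,0,0, -0.05,0.2,0,0,0,0, 0,0.15,0,0,0,0, 0,0,0,0,0,0]' -1; python3 look.py side side5 355 220 95 75 7; python3 look.py top top5 350 160 95 75 7
```

```text
t: 5.25
tool_pos: [0.509, -0.3951, 0.0288]
ee_rot: [-0.313, 2.056, -2.061]
ft_force: [-0.0, 0.7, -0.6]
gripper_width: 0.0852
at capture [ 0.509  -0.3951  0.0288] 5.25
t 5.30 pos [ 0.5093 -0.3952  0.0293] w 0.0851 F [-0.4 -0.6 -0.2] j [-0.66  0.65  0.13  1.04 -0.    2.18]
xyz axes cols
 [[-0.955  0.001  0.298]
 [-0.298 -0.003 -0.955]
 [-0.    -1.     0.003]]
at capture [ 0.5093 -0.3952  0.0293] 5.3
t 5.35 pos [ 0.5095 -0.3954  0.0298] w 0.0853 F [ 1.   0.1 -0.2] j [-0.66  0.65  0.13  1.04 -0.    2.18]
xyz axes cols
 [[-0.955  0.002  0.298]
 [-0.298 -0.004 -0.955]
 [-0.001 -1.     0.004]]
```

View pics/side5.png

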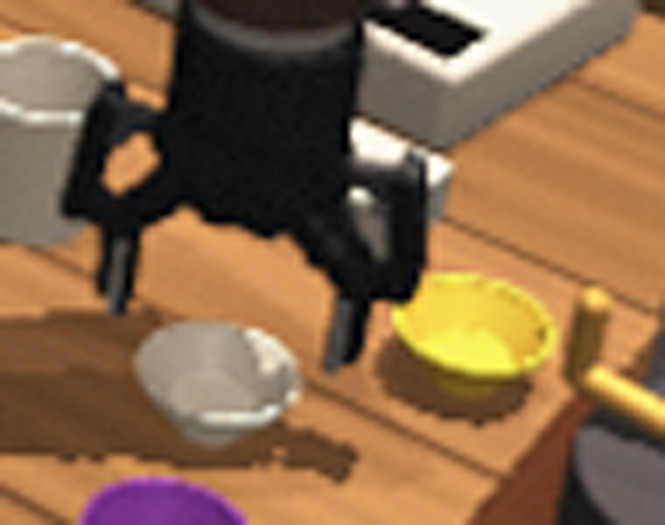

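View pics/top5.png

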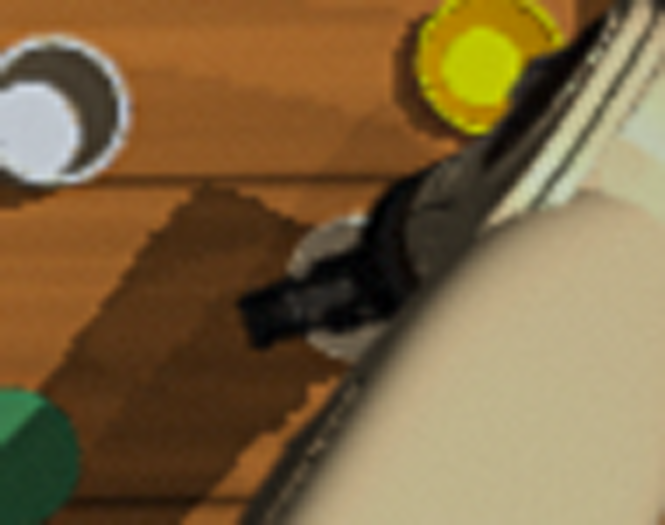

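```bash
cat > tips.py <<'E'
import sys; from h import *
def tips(c,T,R,pts,off=0.0):
    # intersect tip rays with plane through TCP spanned by tool y,z, shifted off along tool x
    for p in pts:
        X=plane(c,p[0],p[1],T+off*R[:,0],R[:,0]); q=R.T@(X-T); print(p,X.round(4),"tool coords",q.round(4))
E
python3 - <<'E'
import pickle; from tips import *
c=pickle.load(open("pics/side5.pkl","rb"))
T=np.array([.509,-.3951,.0288]);R=np.array([[-.955,.001,.298],[-.298,-.003,-.955],[0,-1,.003]])
pts=[((x+.5)/7-.5+355,(y+.5)/7-.5+220) for x,y in((118,310),(340,368))]
tips(c,T,R,pts); tips(c,T,R,pts,.008)
print((proj(c,[.508,-.394,.031])-[355,220]+.5)*7)
E
```

```text
(371.42857142857144, 263.85714285714283) [ 0.4951 -0.3507  0.0499] tool coords [ 0.     -0.0213 -0.0465]
(403.14285714285717, 272.14285714285717) [ 0.5234 -0.4413  0.0513] tool coords [ 0.     -0.0224  0.0485]
(371.42857142857144, 263.85714285714283) [ 0.488  -0.3547  0.056 ] tool coords [ 0.008  -0.0273 -0.0447]
(403.14285714285717, 272.14285714285717) [ 0.5161 -0.4447  0.0574] tool coords [ 0.008  -0.0284  0.0496]
[216.87313959 375.27579284]
```

```bash
python3 -m crank '[0.03,0.2,-0.03,0,0,0, 0,0.2,-0.02,0,0,0, 0,0.12,0,0,0,0, 0,0,0,0,0,0]' -1; python3 look.py side side6 355 220 95 75 7
```

```text
t: 5.75
tool_pos: [0.5078, -0.3941, 0.0077]
ee_rot: [-0.311, 2.053, -2.063]
ft_force: [0.3, 0.1, 0.0]
gripper_width: 0.0855
at capture [ 0.5078 -0.3941  0.0077] 5.75
t 5.80 pos [ 0.5079 -0.3942  0.008 ] w 0.0852 F [ 0.2 -1.4  0.1] j [-0.66  0.67  0.1   1.   -0.    2.18]
xyz axes cols
 [[-0.955  0.003  0.298]
 [-0.298 -0.004 -0.955]
 [-0.001 -1.     0.005]]
```

View pics/side6.png

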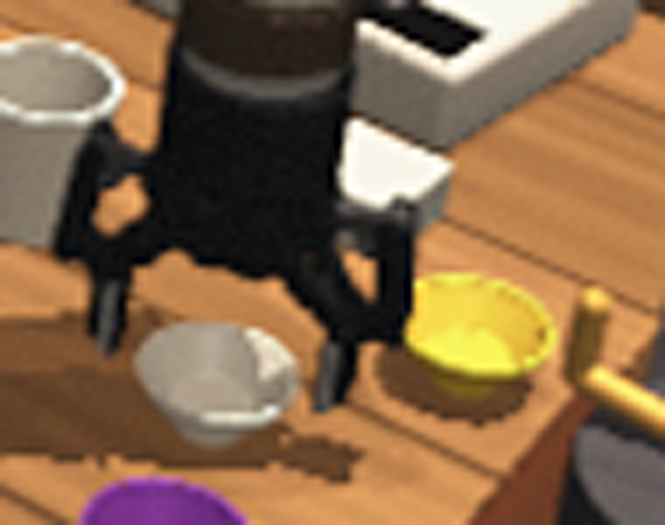

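```bash
python3 -m crank '[0,0.1,0,0,0,0, 0,0,0,0,0,0]' -0.4; python3 -m crank '[0,0,0,0,0,0, 0,0,0,0,0,0, 0,0,0,0,0,0]'; python3 look.py side side7 355 220 95 75 7
```

```text
t: 6.0
tool_pos: [0.5087, -0.3946, 0.0054]
ee_rot: [-0.309, 2.051, -2.063]
ft_force: [0.4, -0.6, -0.1]
gripper_width: 0.0651
t: 6.3
tool_pos: [0.5088, -0.3946, 0.0054]
ee_rot: [-0.309, 2.051, -2.063]
ft_force: [0.4, -0.0, -0.0]
gripper_width: 0.0645
at capture [ 0.5088 -0.3946  0.0054] 6.3
t 6.35 pos [ 0.5088 -0.3947  0.0054] w 0.0646 F [-0.3  0.5 -0.9] j [-0.66  0.68  0.1   0.99 -0.    2.18]
xyz axes cols
 [[-0.955  0.005  0.298]
 [-0.298 -0.005 -0.955]
 [-0.003 -1.     0.007]]
```

View pics/side7.png

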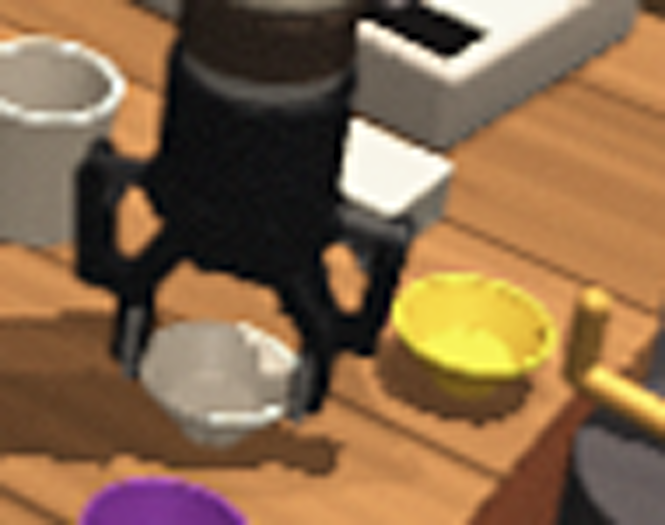

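```bash
python3 -m crank '[0,0,0,0,0,0, 0,0,0,0,0,0, 0,0,0,0,0,0]' 1; python3 look.py top top8 350 160 95 75 7;  python3 look.py side side8 355 220 95 75 7
```

```text
t: 6.65
tool_pos: [0.5088, -0.3947, 0.0054]
ee_rot: [-0.309, 2.051, -2.063]
ft_force: [0.5, -0.3, -0.7]
gripper_width: 0.0642
at capture [ 0.5088 -0.3947  0.0054] 6.65
t 6.70 pos [ 0.5088 -0.3947  0.0054] w 0.0645 F [-0.6 -0.  -0.4] j [-0.66  0.68  0.1   0.99 -0.    2.18]
xyz axes cols
 [[-0.955  0.005  0.298]
 [-0.298 -0.005 -0.955]
 [-0.003 -1.     0.007]]
at capture [ 0.5088 -0.3947  0.0054] 6.7
t 6.75 pos [ 0.5088 -0.3947  0.0054] w 0.0641 F [-0.3  0.2 -0.3] j [-0.66  0.68  0.1   0.99 -0.    2.18]
xyz axes cols
 [[-0.955  0.005  0.298]
 [-0.298 -0.005 -0.955]
 [-0.003 -1.     0.007]]
```

View pics/side8.png

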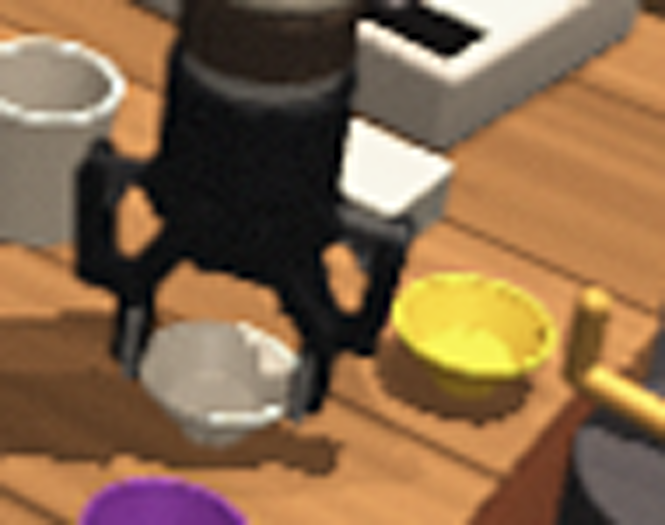

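View pics/top8.png

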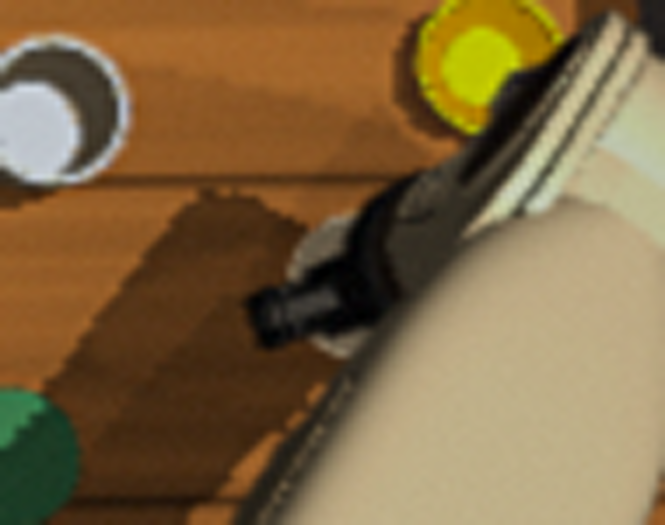

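```bash
python3 -m crank '[0,-0.1,0,0,0,0, 0,-0.2,0,0,0,0, 0,-0.3,0,0,0,0, 0,-0.4,0,0,0,0, 0,-0.4,0,0,0,0, 0,0,0,0,0,0]' 1; python3 look.py side side9 355 200 95 85 7
```

```text
t: 7.35
tool_pos: [0.5083, -0.3944, 0.0657]
ee_rot: [-0.309, 2.051, -2.063]
ft_force: [0.5, -0.9, 0.0]
gripper_width: 0.0644
at capture [ 0.5083 -0.3944  0.0657] 7.35
t 7.40 pos [ 0.5078 -0.3939  0.0645] w 0.0642 F [ 0.1  0.2 -1.6] j [-0.66  0.62  0.16  1.11 -0.    2.18]
xyz axes cols
 [[-0.955  0.003  0.298]
 [-0.298 -0.004 -0.955]
 [-0.002 -1.     0.005]]
```

View pics/side9.png

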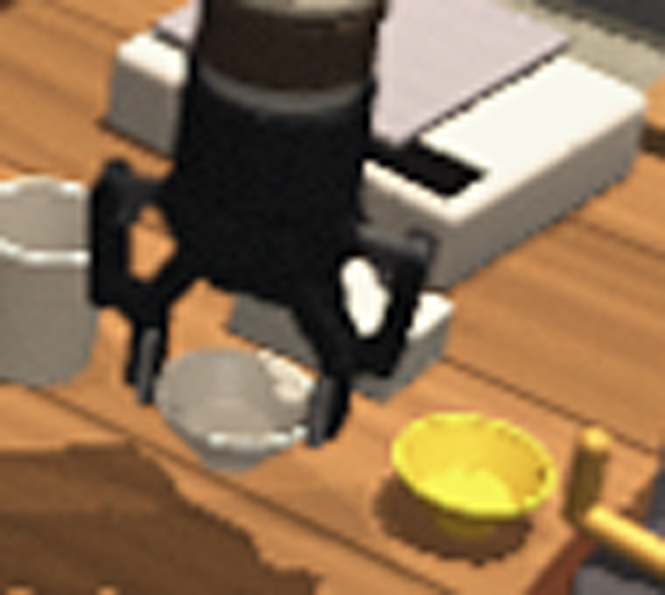

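The cover is gripped level and clear of the counter. Next I'll raise it and swing over to the blue one.

```bash
python3 -m crank '[0,-0.5,0,0,0,0, 0,-0.8,0,0,0,0, 0,-0.9,0,0,0,0, 0,-0.9,0,0,0,0, -0.2,-0.7,-0.2,0,-1,0, -0.4,-0.4,-0.35,0,-2,0, -0.6,-0.1,-0.5,0,-3,0, -0.74,0,-0.6,0,-3.5,0, -0.74,0,-0.6,0,-3.5,0, -0.74,0,-0.6,0,-3.5,0, -0.74,0,-0.6,0,-3.5,0, -0.74,0,-0.6,0,-3.5,0]' 1;  python3 -c "
from d import *
show([.5592,.1922,.2],[0,0,-1],[.96,-.28,0])"
```

```text
t: 8.6
tool_pos: [0.6033, -0.1564, 0.2335]
ee_rot: [-0.684, 1.813, -1.802]
ft_force: [0.3, -0.7, -0.8]
gripper_width: 0.0643
t 8.60 pos [ 0.6033 -0.1564  0.2335] w 0.0643 F [ 0.3 -0.7 -0.8] j [-0.25  0.5   0.41  1.49  0.    2.17]
xyz axes cols
 [[-0.754 -0.009  0.656]
 [-0.656  0.003 -0.754]
 [ 0.005 -1.    -0.008]]
turn deg [  0.52 -32.71   0.15]
turn deg [ -0.2  147.29   0.69]
shift units (present axes) [-4.892  0.87  -7.291]
```

```bash
python3 -m crank '[-0.5,0.02,-0.75,0.1,-3.5,0, -0.54,0.02,-0.72,0,-3.5,0, -0.58,0.02,-0.68,0,-3.5,0, -0.63,0.02,-0.64,0,-3.5,0, -0.66,0.02,-0.6,0,-3.5,0, -0.7,0.02,-0.56,0,-3.5,0, -0.73,0,-0.52,0,-3.5,0, -0.76,0,-0.48,0,-3.5,0, -0.7,0,-0.38,0,-2.5,0, -0.45,0,-0.22,0,-1.5,0, -0.2,0,-0.1,0,-0.5,0, 0,0,0,0,0,0]' 1;  python3 -c "
from d import *
show([.5592,.1922,.14],[0,0,-1],[.96,-.28,0])"; python3 look.py side side10 220 130 100 85 7;
```

```text
t: 9.8
tool_pos: [0.5461, 0.2072, 0.2189]
ee_rot: [-1.097, 1.411, -1.385]
ft_force: [0.7, -1.1, -1.6]
gripper_width: 0.0648
t 9.80 pos [0.5461 0.2072 0.2189] w 0.0648 F [ 0.7 -1.1 -1.6] j [0.36 0.43 0.26 1.43 0.01 2.18]
xyz axes cols
 [[-0.251 -0.023  0.968]
 [-0.968  0.    -0.251]
 [ 0.005 -1.    -0.022]]
turn deg [1.28 1.71 0.33]
turn deg [   0.51 -178.28   -1.99]
shift units (present axes) [0.269 1.963 0.454]
at capture [0.5461 0.2072 0.2189] 9.8
t 9.85 pos [0.5462 0.2064 0.2188] w 0.0646 F [-0.5  0.2 -1. ] j [0.36 0.43 0.26 1.43 0.01 2.18]
xyz axes cols
 [[-0.252 -0.023  0.967]
 [-0.968  0.    -0.252]
 [ 0.006 -1.    -0.022]]
```

View pics/side10.png

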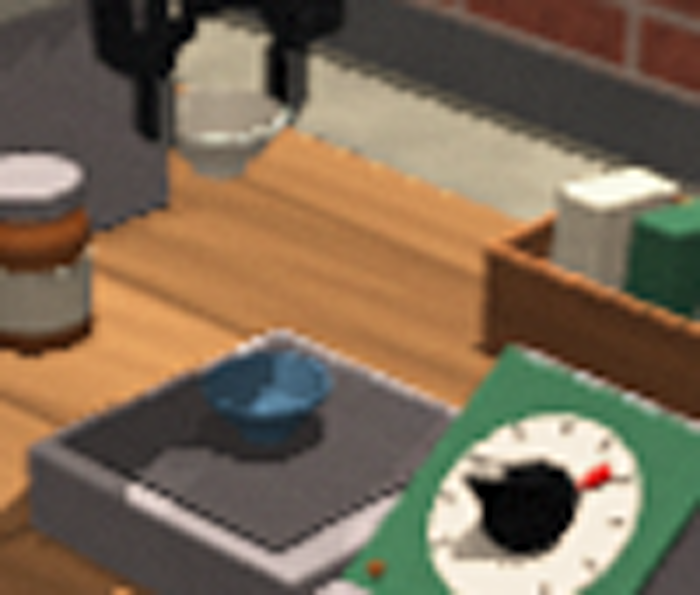

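```bash
python3 -m crank '[0.14,0.5,0.22,0.4,0.6,0.1, 0.13,0.6,0.2,0.4,0.6,0.1, 0,0.5,0.05,0.4,0.4,0.1, 0,0.2,0,0,0,0, 0,0,0,0,0,0]' 1;  python3 -c "
from d import *
show([.5592,.1922,.11],[0,0,-1],[.96,-.28,0])"; python3 - <<'E'
import pickle; from h import *
c=pickle.load(open("pics/side10.pkl","rb"));t=pickle.load(open("pics/top0.pkl","rb"))
def pts(c,x,y,z,r,o,k): 
    q=np.array([proj(c,[x+r*np.cos(a),y+r*np.sin(a),z]) for a in np.linspace(0,6.283,41)]); return ((q-o+.5)*k).astype(int)
im=cv2.resize(c["image"][130:215,220:320,::-1],None,fx=7,fy=7,interpolation=cv2.INTER_CUBIC)
cv2.polylines(im,[pts(c,.5592,.1922,.093,.0345,[220,130],7)],True,(0,0,255),1)
cv2.polylines(im,[pts(c,.5592,.1922,.062,.014,[220,130],7)],True,(0,255,255),1)
im2=cv2.resize(t["image"][165:205,195:240,::-1],None,fx=7,fy=7,interpolation=cv2.INTER_CUBIC)
cv2.polylines(im2,[pts(t,.5592,.1922,.093,.0345,[195,165],7)],True,(0,0,255),1)
im=im[300:500,150:450]; 
o=np.zeros((500,620,3),np.uint8);o[:200,:300]=im;o[200:200+280,300:615]=im2
cv2.imwrite("pics/ov.png",o)
E
```

```text
t: 10.35
tool_pos: [0.5631, 0.1837, 0.145]
ee_rot: [-1.056, 1.42, -1.425]
ft_force: [-0.1, 0.1, -0.6]
gripper_width: 0.0647
t 10.35 pos [0.5631 0.1837 0.145 ] w 0.0647 F [-0.1  0.1 -0.6] j [ 0.32  0.46  0.12  1.23 -0.    2.18]
xyz axes cols
 [[-0.29   0.001  0.957]
 [-0.957 -0.002 -0.29 ]
 [ 0.002 -1.     0.002]]
turn deg [-0.1  -0.58  0.11]
turn deg [-1.8000e-01  1.7942e+02 -1.6000e-01]
shift units (present axes) [-0.176  0.875 -0.155]
```

View pics/ov.png

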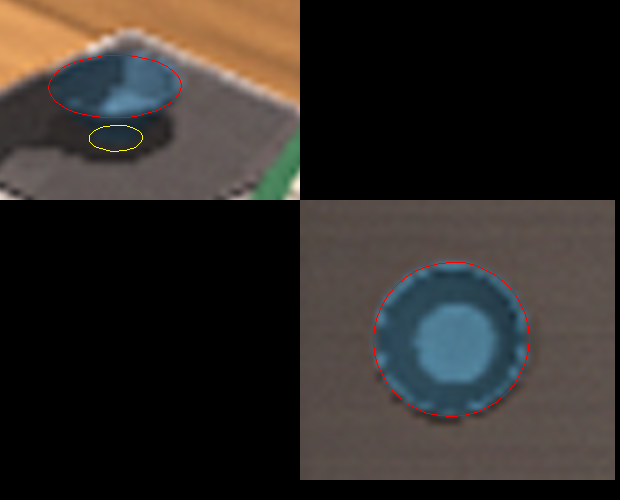

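The overlays agree in both views, so blue is at (0.559, 0.192). Lowering.

```bash
python3 -m crank '[-0.09,0.3,-0.08,0,-0.3,0, -0.09,0.3,-0.07,0,-0.3,0, 0,0.3,0,0,0,0, 0,0.2,0,0,0,0, 0,0,0,0,0,0, 0,0,0,0,0,0]' 1;  python3 -c "
from d import *
show([.5592,.1922,.082],[0,0,-1],[.96,-.28,0])"; python3 look.py side side11 220 140 75 65 8;python3 look.py top top11 180 150 75 65 8
```

```text
t: 10.95
tool_pos: [0.5605, 0.1929, 0.0995]
ee_rot: [-1.059, 1.411, -1.417]
ft_force: [0.5, 0.3, -0.9]
gripper_width: 0.0646
t 10.95 pos [0.5605 0.1929 0.0995] w 0.0646 F [ 0.5  0.3 -0.9] j [ 0.33  0.5   0.05  1.12 -0.    2.19]
xyz axes cols
 [[-0.279  0.004  0.96 ]
 [-0.96  -0.001 -0.279]
 [ 0.    -1.     0.004]]
turn deg [-0.25  0.04  0.01]
turn deg [ 2.0000e-02 -1.7996e+02  4.0000e-01]
shift units (present axes) [ 0.026  0.438 -0.029]
at capture [0.5605 0.1929 0.0995] 10.95
t 11.00 pos [0.5605 0.1929 0.0996] w 0.0644 F [-0.3 -0.4 -1.1] j [ 0.33  0.5   0.05  1.12 -0.    2.19]
xyz axes cols
 [[-0.279  0.004  0.96 ]
 [-0.96  -0.001 -0.279]
 [ 0.    -1.     0.004]]
at capture [0.5605 0.1929 0.0996] 11.0
t 11.05 pos [0.5607 0.1929 0.0999] w 0.0644 F [-0.  -0.4 -1.2] j [ 0.33  0.5   0.05  1.12 -0.    2.19]
xyz axes cols
 [[-0.279  0.005  0.96 ]
 [-0.96  -0.001 -0.279]
 [ 0.    -1.     0.005]]
```

View pics/side11.png

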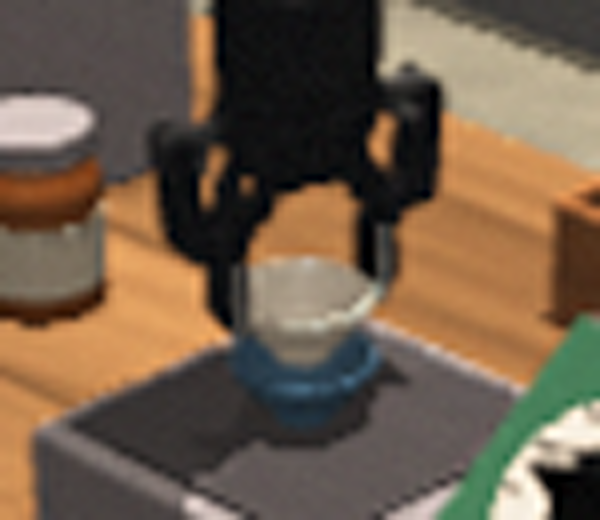

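View pics/top11.png

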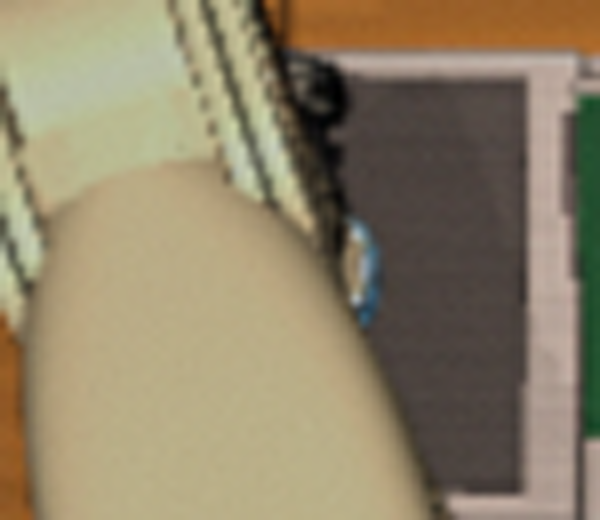

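```bash
python3 - <<'E'
import pickle; from h import *
c=pickle.load(open("pics/side11.pkl","rb"))
def pts(c,x,y,z,r,o,k): 
    q=np.array([proj(c,[x+r*np.cos(a),y+r*np.sin(a),z]) for a in np.linspace(0,6.283,41)]); return ((q-o+.5)*k).astype(int)
im=cv2.resize(c["image"][160:200,240:280,::-1],None,fx=14,fy=14,interpolation=cv2.INTER_CUBIC)
o=[240,160]
cv2.polylines(im,[pts(c,.5592,.1922,.093,.0345,o,14)],True,(0,0,255),1)
cv2.polylines(im,[pts(c,.5605,.1929,.125,.0345,o,14)],True,(0,255,0),1)
cv2.polylines(im,[pts(c,.5605,.1929,.0945,.014,o,14)],True,(0,255,0),1)
cv2.imwrite("pics/ov2.png",im)
E
```

```text
(no output)
```

View pics/ov2.png

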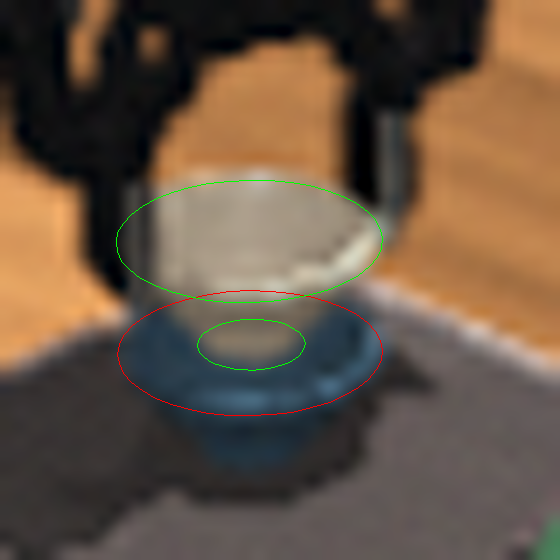

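```bash
python3 -m crank '[0.02,0.15,-0.02,-0.1,0,0, 0.02,0.12,-0.02,-0.1,0,0, 0,0.08,0,0,0,0, 0,0.04,0,0,0,0, 0,0,0,0,0,0]' 1;  python3 -c "
from d import *
show([.5592,.1922,.0804],[0,0,-1],[.96,-.28,0])"
```

```text
t: 11.55
tool_pos: [0.5595, 0.1918, 0.0842]
ee_rot: [-1.058, 1.413, -1.416]
ft_force: [-0.5, -0.5, -1.1]
gripper_width: 0.0639
t 11.55 pos [0.5595 0.1918 0.0842] w 0.0639 F [-0.5 -0.5 -1.1] j [ 0.33  0.51  0.03  1.09 -0.    2.18]
xyz axes cols
 [[-0.28   0.003  0.96 ]
 [-0.96   0.001 -0.28 ]
 [-0.001 -1.     0.003]]
turn deg [-0.17  0.02 -0.08]
turn deg [-1.3000e-01 -1.7998e+02  2.7000e-01]
shift units (present axes) [-0.008  0.094 -0.01 ]
```

```bash
python3 -m crank '[0,0.05,0,0,0,0, 0,0.03,0,0,0,0]' 1; python3 -m crank '[0,0.03,0,0,0,0, 0,0,0,0,0,0]' 1;
```

```text
t: 11.75
tool_pos: [0.5598, 0.1919, 0.081]
ee_rot: [-1.058, 1.413, -1.416]
ft_force: [0.2, -0.3, -1.1]
gripper_width: 0.0641
t: 11.95
tool_pos: [0.5601, 0.1921, 0.0805]
ee_rot: [-1.057, 1.412, -1.415]
ft_force: [-0.3, 0.2, -1.9]
gripper_width: 0.0644
```

```bash
python3 -m crank '[0,0.04,0,0,0,0]' 1; python3 -m crank '[0,0.04,0,0,0,0]' 1;python3 -m crank '[0,0,0,0,0,0]' 1;python3 look.py side side12 235 155 45 45 12
```

```text
t: 12.05
tool_pos: [0.5604, 0.1923, 0.0802]
ee_rot: [-1.055, 1.412, -1.415]
ft_force: [-5.3, -1.7, 12.9]
gripper_width: 0.0645
t: 12.15
tool_pos: [0.5605, 0.1925, 0.0803]
ee_rot: [-1.054, 1.411, -1.415]
ft_force: [-4.8, -1.1, 9.4]
gripper_width: 0.0642
t: 12.25
tool_pos: [0.5606, 0.1925, 0.0808]
ee_rot: [-1.054, 1.411, -1.415]
ft_force: [-0.2, 0.9, -0.4]
gripper_width: 0.0641
at capture [0.5606 0.1925 0.0808] 12.25
t 12.30 pos [0.5607 0.1926 0.0808] w 0.0645 F [-0.1  0.1 -1.4] j [0.33 0.51 0.02 1.07 0.   2.18]
xyz axes cols
 [[-0.279  0.008  0.96 ]
 [-0.96   0.003 -0.279]
 [-0.005 -1.     0.007]]
```

View pics/side12.png

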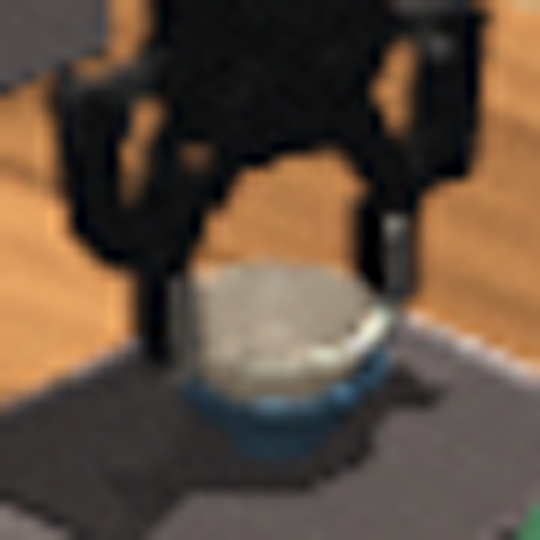

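Contact came at TCP z = 0.080, as predicted, and the cover sits in the blue one. Now a gentle touch-down and release.

```bash
python3 -m crank '[0,0.02,0,0,0,0]' -0.4; python3 -m crank '[0,0,0,0,0,0,0,0,0,0,0,0]' -0.7; python3 -m crank '[0,-0.2,0,0,0,0, 0,-0.4,0,0,0,0, 0,-0.6,0,0,0,0, 0,-0.6,0,0,0,0, 0,-0.6,0,0,0,0, 0,-0.3,0,0,0,0]' -0.9; python3 look.py side side13 235 155 45 45 12
```

```text
t: 12.4
tool_pos: [0.5609, 0.1928, 0.0803]
ee_rot: [-1.053, 1.411, -1.415]
ft_force: [-2.3, -1.3, 4.5]
gripper_width: 0.0645
t: 12.6
tool_pos: [0.5611, 0.1928, 0.08]
ee_rot: [-1.052, 1.41, -1.415]
ft_force: [-0.4, -0.8, 0.6]
gripper_width: 0.0724
t: 13.2
tool_pos: [0.5585, 0.1917, 0.1901]
ee_rot: [-1.059, 1.414, -1.415]
ft_force: [0.6, 0.0, -0.2]
gripper_width: 0.0812
at capture [0.5585 0.1917 0.1901] 13.2
t 13.25 pos [0.5593 0.192  0.1919] w 0.0810 F [-0.  -1.3  2.1] j [0.33 0.43 0.2  1.33 0.   2.18]
xyz axes cols
 [[-0.279  0.005  0.96 ]
 [-0.96   0.002 -0.28 ]
 [-0.003 -1.     0.004]]
```

View pics/side13.png

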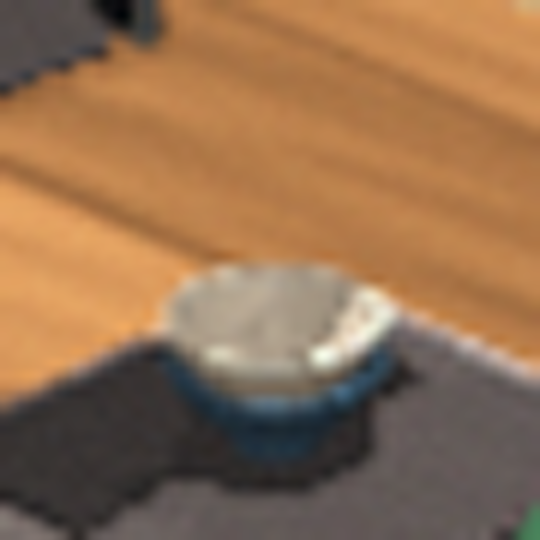

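The white cover is nested level in the blue one. Next is the knob geometry, from the unobstructed first pictures.

```bash
python3 - <<'E'
import pickle; from h import *
t=pickle.load(open("pics/top0.pkl","rb"));s=pickle.load(open("pics/side0.pkl","rb"))
E=[]
for c,roi,nm in((t,(252,162,302,206),"t"),(s,(278,184,316,222),"s")):
    h=cv2.cvtColor(c["image"],cv2.COLOR_RGB2HSV); u0,v0,u1,v1=roi
    g=np.zeros(h.shape[:2],np.uint8); g[v0:v1,u0:u1]=255
    m=((h[...,0]<35)&(h[...,1]<130)&(h[...,2]>120)).astype(np.uint8)*255 & g
    n,l,st,_=cv2.connectedComponentsWithStats(m); i=1+np.argmax(st[1:,4]); m=(l==i).astype(np.uint8)
    q=np.argwhere(m)[:,::-1]; hu=cv2.convexHull(q.astype(np.int32)); e=cv2.fitEllipse(hu); print(nm,st[i],e); E.append(e[0])
    im=cv2.resize(c["image"][v0-3:v1+3,u0-3:u1+3,::-1],None,fx=12,fy=12,interpolation=cv2.INTER_CUBIC)
    ee=((np.array(e[0])-[u0-3,v0-3]+.5)*12); cv2.ellipse(im,(tuple(ee),tuple(np.array(e[1])*12),e[2]),(255,0,255),1)
    cv2.circle(im,tuple(ee.astype(int)),3,(255,0,255),-1); cv2.imwrite(f"pics/dial_{nm}.png",im); print("origin",u0-3,v0-3,im.shape)
    r=((((h[...,0]<8)|(h[...,0]>172))&(h[...,1]>150)&(h[...,2]>120)).astype(np.uint8)*255)&g
    print("red",cv2.moments(r,True)["m00"],[cv2.moments(r,True)[k]/cv2.moments(r,True)["m00"] for k in("m10","m01")])
print(tri(t,E[0],s,E[1]))
E
```

```text
t [259 168  35  32 629] ((275.9201354980469, 183.63555908203125), (31.347492218017578, 35.1308708190918), 91.82572937011719)
origin 249 159 (600, 672, 3)
red 13.0 [283.15384615384613, 176.46153846153845]
s [281 189  31  28 469] ((295.93646240234375, 202.74952697753906), (25.129718780517578, 31.828584671020508), 55.241973876953125)
origin 275 181 (528, 528, 3)
red 8.0 [304.625, 197.875]
[0.56016915 0.00661031 0.09030862]
```

View pics/dial_t.png

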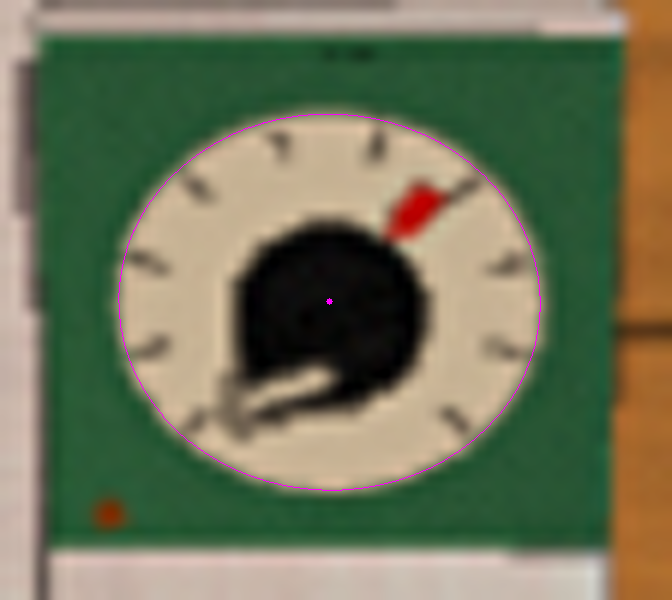

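View pics/dial_s.png

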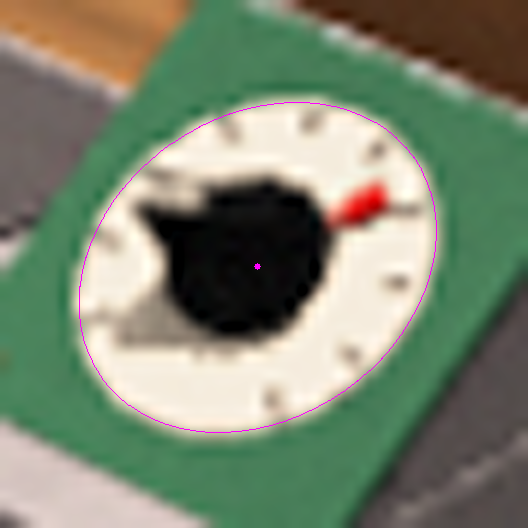

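```bash
cat > knob.py <<'E'
from h import *
C=np.array([.5602,.0066,.0903]); psi=np.radians(-1.1); T35=np.radians(35)
n=np.array([-np.sin(T35)*np.cos(psi),-np.sin(T35)*np.sin(psi),np.cos(T35)])
up=np.array([np.cos(T35)*np.cos(psi),np.cos(T35)*np.sin(psi),np.sin(T35)]); rt=np.cross(up,n)
def loc(c,px,h):
    X=plane(c,px[0],px[1],C+h*n,n)-C; return np.array([X@rt,X@up])
def ang(v): return np.degrees(np.arctan2(v[0],v[1]))+135  # joint deg
E
python3 - <<'E'
import pickle; from knob import *
t=pickle.load(open("pics/top0.pkl","rb"));s=pickle.load(open("pics/side0.pkl","rb"))
for nm,c,p in(("t",t,(283.15,176.46)),("s",s,(304.6,197.9))):
    v=loc(c,p,.0065); print("marker",nm,v,ang(v))
f=lambda x,y,o,k=12:((x+.5)/k-.5+o[0],(y+.5)/k-.5+o[1])
a,b,e=[loc(t,f(*p,(249,159)),.039) for p in((335,380),(255,410),(235,420))]
print("line in",a,"out",b,e,"ang",ang(b),ang(e),ang(b-a))
a=loc(s,f(140,210,(275,181)),.039);print("side bar end",a,ang(a))
# back corners of panel: check geometry
for p in((45,38),(625,42),(605,545),(45,545)): print(p,loc(t,f(*p,(249,159)),0))
E
```

```text
marker t [0.02173306 0.02797786] 172.83988179711076
marker s [0.02303207 0.02713196] 175.32762227225638
line in [ 0.00161924 -0.00254366] out [-0.0186502  -0.01137612] [-0.02373774 -0.0143161 ] ang 13.61792297817425 13.906041454926225 21.454705434647607
side bar end [-0.01590143 -0.01156586] 8.969846515230216
(45, 38) [-0.07235097  0.07387638]
(625, 42) [0.07413323 0.07399234]
(605, 545) [ 0.07312861 -0.07233127]
(45, 545) [-0.07495581 -0.07374284]
```

```bash
python3 -m crank '[0.3,-0.4,-0.05,2,0,0.6, 0.62,-0.2,-0.06,4.2,0,1.2, 0.62,0,-0.06,4.2,0,1.2, 0.62,0,-0.06,4.2,0,1.2, 0.62,0,-0.06,4.2,0,1.2, 0.62,0,-0.06,4.2,0,1.2, 0.62,0,-0.06,4.2,0,1.2, 0.5,0,-0.06,4.2,0,1.2, 0.3,0,0,2,0,0.6, 0,0,0,0,0,0]' 0.3;  cat > kt.py <<'E'
import sys
from d import *
from knob import *
h,phi=float(sys.argv[1]),np.radians(float(sys.argv[2]))
s,R=show(C+h*n,-n,up*np.cos(phi)+rt*np.sin(phi))
d=s["tool_pos"]-C; print("rel axis: right %.4f up %.4f h %.4f"%(d@rt,d@up,d@n),"jaw phi %.2f"%np.degrees(np.arctan2(R[:,2]@rt,R[:,2]@up)),"tilt err %.2f"%np.degrees(np.arccos(min(1,-R[:,1]@n))))
E
python3 kt.py .13 149
```

```text
t: 14.25
tool_pos: [0.4873, 0.0069, 0.1951]
ee_rot: [-0.528, 0.943, -1.567]
ft_force: [0.4, 0.2, 0.1]
gripper_width: 0.0298
t 14.25 pos [0.4873 0.0069 0.1951] w 0.0298 F [0.4 0.2 0.1] j [ 0.02 -0.2  -0.75  0.39 -0.02  1.87]
xyz axes cols
 [[-0.225  0.596  0.771]
 [-0.96  -0.001 -0.279]
 [-0.165 -0.803  0.573]]
turn deg [  0.46 133.68  -2.07]
turn deg [ -1.68 -46.3   -0.37]
shift units (present axes) [-0.024 -0.058 -0.015]
rel axis: right 0.0011 up 0.0004 h 0.1277 jaw phi 15.32 tilt err 1.67
```

```bash
python3 -m crank '[0,0,0,0,-8.5,0, 0,0,0,0,-8.5,0, 0,0,0,0,-8.5,0, 0,0,0,0,-8.5,0, 0,0,0,0,-8.5,0, 0,0,0,0,-8.5,0, 0,0,0,0,-8.5,0, 0,0,0,0,-8.5,0, 0,0,0,0,-8.5,0, 0,0,0,0,-8.5,0, 0,0,0,0,-8.5,0, 0,0,0,0,-8.5,0]'; python3 kt.py .13 149
```

```text
t: 15.45
tool_pos: [0.4962, 0.0137, 0.2022]
ee_rot: [-1.492, -0.461, -0.531]
ft_force: [-0.5, -0.0, -0.0]
gripper_width: 0.03
t 15.45 pos [0.4962 0.0137 0.2022] w 0.0300 F [-0.5 -0.  -0. ] j [ 0.04 -0.19 -0.71  0.41 -0.02  0.08]
xyz axes cols
 [[ 0.804  0.594  0.036]
 [-0.048  0.005  0.999]
 [ 0.593 -0.805  0.033]]
turn deg [   0.89 -122.87    1.88]
turn deg [-1.6  57.12  0.76]
shift units (present axes) [-0.286 -0.05  -0.154]
rel axis: right -0.0058 up 0.0117 h 0.1284 jaw phi -88.13 tilt err 1.70
```

```bash
python3 -m crank '[0,0,0,0,-8.5,0, 0,0,0,0,-8.5,0, 0,0,0,0,-8.5,0, 0,0,0,0,-8.5,0, 0,0,0,0,-8.5,0, 0,0,0,0,-8.5,0, 0,0,0,0,-8.5,0, 0,0,0,0,-8.5,0, 0,0,0,0,-8.5,0, 0,0,0,0,-8.5,0, 0,0,0,0,-8.5,0, 0,0,0,0,-8.5,0]'; python3 -m crank '[0,0,0,0,-8.5,0,0,0,0,0,-8.5,0, 0,0,0,0,0,0, 0,0,0,0,0,0]'; python3 kt.py .11 149; python3 look.py side side14 250 130 75 75 8
```

```text
t: 16.65
tool_pos: [0.5075, 0.0228, 0.2099]
ee_rot: [-1.609, -1.789, 1.008]
ft_force: [0.9, -0.5, 0.3]
gripper_width: 0.03
t: 17.05
tool_pos: [0.5108, 0.0256, 0.2121]
ee_rot: [-1.519, -1.981, 1.302]
ft_force: [-0.1, -0.3, 0.1]
gripper_width: 0.0299
t 17.05 pos [0.5108 0.0256 0.2121] w 0.0299 F [-0.1 -0.3  0.1] j [ 0.06 -0.16 -0.67  0.44 -0.02 -2.  ]
xyz axes cols
 [[-0.38   0.591 -0.711]
 [ 0.887  0.017 -0.461]
 [-0.26  -0.807 -0.531]]
turn deg [ 1.84 -2.66  0.8 ]
turn deg [ -1.24 177.31   2.85]
shift units (present axes) [-0.059  0.429  0.868]
rel axis: right -0.0181 up 0.0290 h 0.1283 jaw phi 151.68 tilt err 2.01
at capture [0.5108 0.0256 0.2121] 17.05
t 17.10 pos [0.5108 0.0256 0.2122] w 0.0302 F [ 0.6 -0.9  0.6] j [ 0.06 -0.16 -0.67  0.44 -0.02 -2.  ]
xyz axes cols
 [[-0.381  0.591 -0.711]
 [ 0.887  0.017 -0.461]
 [-0.261 -0.806 -0.531]]
```

View pics/side14.png

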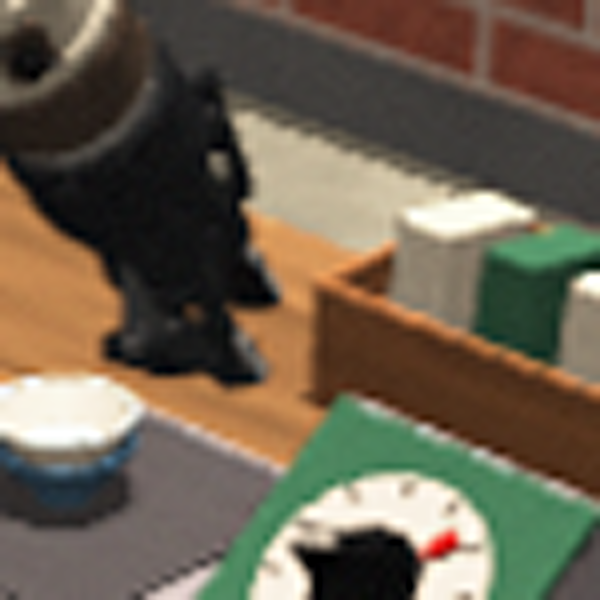

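```bash
python3 - <<'E'
import pickle; from tips import *; from d import *
c=pickle.load(open("pics/side14.pkl","rb"))
s=r.get_state();R=Ro.from_rotvec(s["ee_rot"]).as_matrix();T=s["tool_pos"]
pts=[((x+.5)/8-.5+250,(y+.5)/8-.5+130) for x,y in((272,298),(258,375))]
for o in(-.008,0,.008): tips(c,T,R,pts,o)
for h in(-.02,-.01,0,.017):
  for a in(-.02,.02): print(h,a,((proj(c,T+R[:,1]*h+R[:,2]*a)-[250,130]+.5)*8).round(0))
E
python3 -m crank '[-0.02,0,0.25,0.6,-0.8,0.3, -0.02,0,0.3,0.6,-0.9,0.3, -0.02,0,0.25,0.6,-0.9,0.3, 0,0,0.1,0,0,0, 0,0,0,0,0,0]'; python3 kt.py .08 149
```

```text
(283.5625, 166.8125) [0.517  0.0263 0.2362] tool coords [-0.008  -0.0157 -0.0175]
(281.8125, 176.4375) [0.4901 0.0091 0.2171] tool coords [-0.008  -0.0165  0.0196]
(283.5625, 166.8125) [0.5305 0.0385 0.2272] tool coords [ 0.     -0.0003 -0.028 ]
(281.8125, 176.4375) [0.5033 0.0211 0.208 ] tool coords [ 0.     -0.0011  0.0096]
(283.5625, 166.8125) [0.5441 0.0507 0.2183] tool coords [ 0.008   0.0151 -0.0385]
(281.8125, 176.4375) [0.5165 0.0331 0.1988] tool coords [ 0.008   0.0143 -0.0004]
-0.02 -0.02 [251. 289.]
-0.02 0.02 [237. 373.]
-0.01 -0.02 [261. 302.]
-0.01 0.02 [246. 386.]
0 -0.02 [270. 315.]
0 0.02 [256. 399.]
0.017 -0.02 [285. 337.]
0.017 0.02 [272. 420.]
t: 17.6
tool_pos: [0.4829, 0.0047, 0.1917]
ee_rot: [-1.504, -1.965, 1.383]
ft_force: [-1.3, -0.5, -0.3]
gripper_width: 0.0299
t 17.60 pos [0.4829 0.0047 0.1917] w 0.0299 F [-1.3 -0.5 -0.3] j [ 0.03 -0.19 -0.73  0.43 -0.03 -2.07]
xyz axes cols
 [[-0.404  0.571 -0.715]
 [ 0.866 -0.015 -0.501]
 [-0.297 -0.821 -0.488]]
turn deg [-0.24 -0.05 -0.11]
turn deg [ 1.7000e-01  1.7995e+02 -3.8000e-01]
shift units (present axes) [ 0.009  1.184 -0.157]
rel axis: right 0.0034 up -0.0051 h 0.1274 jaw phi 149.05 tilt err 0.27
```

```bash
python3 - <<'E'
import pickle; from h import *; from scipy.spatial.transform import Rotation as Ro
c=pickle.load(open("pics/side14.pkl","rb")); P=cloud(c)
T=np.array([.5108,.0256,.2121]);R=Ro.from_rotvec([-1.519,-1.981,1.302]).as_matrix()
Q=(P-T)@R  # tool coords
dk=(c["image"].max(2)<75)&(np.abs(Q)<.09).all(2); dk[:, :255]=0
ys=Q[dk]; print(len(ys)); 
o=ys[np.argsort(-ys[:,1])][:30]; print(o.round(4))
E
```

```text
228
[[-0.0089  0.0899  0.0443]
 [-0.0163  0.0899  0.0448]
 [-0.0121  0.0898  0.0407]
 [ 0.0133  0.0897  0.0428]
 [-0.0198  0.0891  0.0416]
 [-0.0087  0.0891  0.0408]
 [ 0.0133  0.0887  0.0395]
 [-0.0189  0.0886  0.0341]
 [-0.0196  0.0882  0.0382]
 [-0.0161  0.0879  0.0381]
 [-0.0168  0.0877  0.0422]
 [-0.009   0.0873  0.038 ]
 [-0.0238  0.0872  0.0391]
 [-0.0215  0.0866  0.047 ]
 [-0.0069  0.0864  0.046 ]
 [-0.0245  0.0845  0.0368]
 [-0.0155  0.0839  0.048 ]
 [-0.0055 -0.0097  0.0173]
 [ 0.007  -0.0103 -0.0179]
 [-0.0042 -0.012  -0.0195]
 [ 0.0024 -0.0121 -0.0163]
 [ 0.0094 -0.0139 -0.0197]
 [-0.005  -0.0156  0.0208]
 [-0.0028 -0.0163 -0.0169]
 [-0.0106 -0.0174 -0.0155]
 [ 0.0036 -0.0179 -0.0166]
 [ 0.0104 -0.0188 -0.0168]
 [-0.0019 -0.0214 -0.0138]
 [ 0.0131 -0.0218 -0.019 ]
 [ 0.0025 -0.0219  0.0239]]
```

Side depth puts the tips about 10 mm behind the reported TCP at 30 mm opening, which is consistent with what I saw at the cover. I'll approach the knob on that basis.

```bash
python3 -m crank '[0,0.3,-0.06,0,0,0, 0,0.4,-0.05,0,0,0, 0,0.5,-0.05,0,0,0, 0,0.5,0,0,0,0, 0,0.2,0,0,0,0, 0,0,0,0,0,0]' 0.05; python3 kt.py .03 149; python3 look.py side side15 260 150 60 60 10; python3 look.py top top15 240 150 75 60 10
```

```text
t: 18.2
tool_pos: [0.5342, 0.006, 0.1334]
ee_rot: [-1.512, -1.967, 1.378]
ft_force: [-1.6, 0.3, 0.0]
gripper_width: 0.0403
t 18.20 pos [0.5342 0.006  0.1334] w 0.0403 F [-1.6  0.3  0. ] j [ 0.03  0.01 -0.74  0.2  -0.03 -2.07]
xyz axes cols
 [[-0.4    0.576 -0.713]
 [ 0.867 -0.015 -0.498]
 [-0.298 -0.817 -0.494]]
turn deg [ 0.05 -0.21 -0.32]
turn deg [5.0000e-01 1.7979e+02 9.0000e-02]
shift units (present axes) [0.07  0.504 0.06 ]
rel axis: right 0.0011 up 0.0034 h 0.0502 jaw phi 149.21 tilt err 0.32
at capture [0.5342 0.006  0.1334] 18.2
t 18.25 pos [0.5341 0.006  0.1338] w 0.0404 F [ 0.8 -0.   0.5] j [ 0.03  0.01 -0.74  0.2  -0.03 -2.07]
xyz axes cols
 [[-0.4    0.577 -0.713]
 [ 0.867 -0.015 -0.498]
 [-0.298 -0.817 -0.494]]
at capture [0.5341 0.006  0.1338] 18.25
t 18.30 pos [0.5342 0.006  0.1344] w 0.0408 F [ 0.6  0.2 -0.1] j [ 0.03  0.01 -0.74  0.2  -0.03 -2.07]
xyz axes cols
 [[-0.399  0.577 -0.712]
 [ 0.867 -0.015 -0.498]
 [-0.299 -0.816 -0.494]]
```

View pics/side15.png

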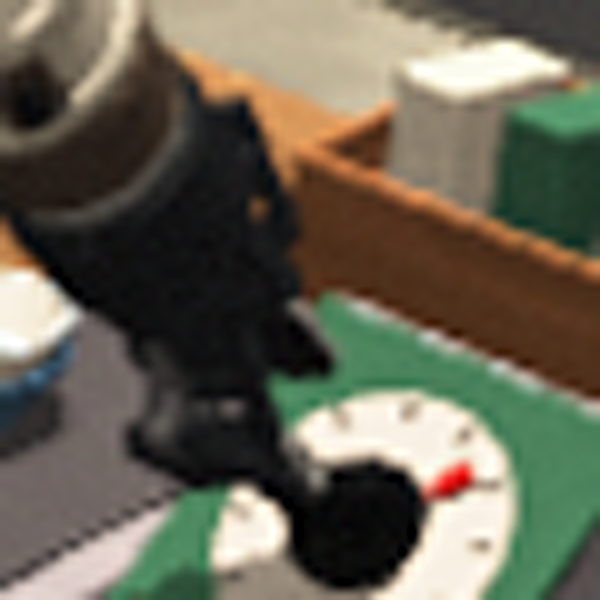

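View pics/top15.png

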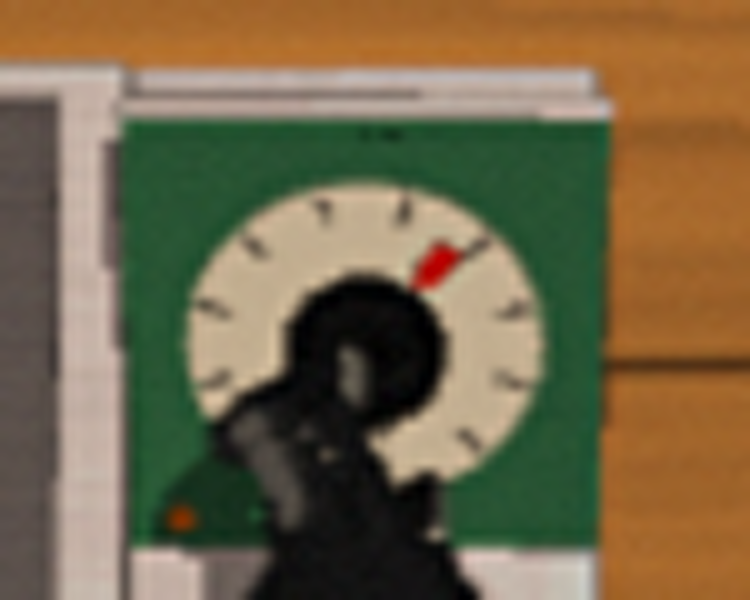

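```bash
cat > tipcloud.py <<'E'
import sys,pickle; from h import *; from scipy.spatial.transform import Rotation as Ro
from knob import C,n,up,rt
def run(f,T,rv):
    c=pickle.load(open(f,"rb")); P=cloud(c); T=np.array(T);R=Ro.from_rotvec(rv).as_matrix()
    Q=(P-T)@R; L=np.stack([(P-C)@rt,(P-C)@up,(P-C)@n],-1)
    m=(c["image"].max(2)<110)&(np.hypot(Q[...,0],Q[...,2])<.045)&(L[...,2]>.043)&(L[...,2]<.085)
    k=np.argsort(L[m][:,2])[:22]; print(f); print(np.c_[Q[m][k],L[m][k]].round(3))
E
python3 - <<'E'
from tipcloud import *
rv=[-1.512,-1.967,1.378]
run("pics/side15.pkl",[.5342,.006,.1334],rv);run("pics/top15.pkl",[.5341,.006,.1338],rv)
E
```

```text
pics/side15.pkl
[[-0.004  0.007  0.006  0.008  0.001  0.043]
 [-0.009  0.007  0.01   0.014 -0.001  0.043]
 [-0.009  0.006  0.007  0.012  0.002  0.044]
 [ 0.006 -0.012 -0.024 -0.016  0.021  0.062]
 [ 0.009 -0.014 -0.023 -0.018  0.019  0.064]
 [ 0.001 -0.014 -0.022 -0.011  0.021  0.064]
 [-0.003 -0.016 -0.024 -0.008  0.025  0.066]
 [-0.008 -0.018 -0.022 -0.004  0.026  0.068]
 [-0.011 -0.018 -0.025 -0.002  0.031  0.068]
 [ 0.004 -0.019  0.028  0.013 -0.023  0.07 ]
 [-0.008 -0.02  -0.025 -0.005  0.029  0.07 ]
 [-0.004 -0.02   0.026  0.017 -0.017  0.07 ]
 [-0.008 -0.021  0.027  0.022 -0.016  0.072]
 [ 0.002 -0.021 -0.021 -0.011  0.021  0.072]
 [ 0.002 -0.021 -0.025 -0.014  0.024  0.072]
 [-0.002 -0.022 -0.02  -0.007  0.022  0.072]
 [-0.005 -0.022  0.031  0.021 -0.021  0.072]
 [-0.008 -0.022  0.024  0.02  -0.013  0.073]
 [-0.01  -0.023 -0.026 -0.004  0.031  0.074]
 [-0.008 -0.024  0.021  0.019 -0.01   0.074]
 [ 0.004 -0.024 -0.024 -0.015  0.021  0.074]
 [ 0.003 -0.025 -0.019 -0.012  0.018  0.075]]
pics/top15.pkl
[[-0.002  0.008  0.001  0.003  0.004  0.043]
 [ 0.003 -0.012  0.021  0.01  -0.
[... 212 characters left out ...]
28 -0.009  0.03   0.067]
 [-0.009 -0.017  0.025  0.022 -0.014  0.067]
 [-0.004 -0.018  0.022  0.015 -0.013  0.068]
 [-0.011 -0.019 -0.026 -0.003  0.031  0.069]
 [-0.009 -0.02  -0.028 -0.006  0.032  0.071]
 [-0.001 -0.022  0.021  0.013 -0.014  0.073]
 [-0.01  -0.022 -0.024 -0.003  0.03   0.073]
 [-0.004 -0.023  0.022  0.015 -0.014  0.073]
 [ 0.001 -0.023  0.024  0.013 -0.017  0.073]
 [-0.005 -0.023 -0.032 -0.011  0.033  0.074]
 [-0.008 -0.023  0.02   0.018 -0.01   0.074]
 [-0.007 -0.025 -0.024 -0.006  0.028  0.075]
 [-0.009 -0.025 -0.027 -0.006  0.031  0.076]
 [-0.01  -0.026 -0.023 -0.003  0.029  0.077]
 [-0.005 -0.027 -0.027 -0.008  0.029  0.078]
 [ 0.002 -0.027  0.02   0.01  -0.015  0.078]]
```

Both depth maps agree: tips are 12 mm behind the TCP, symmetric about the axis. Moving in to about h = 7 mm for the TCP, which puts the tips about 16 mm above the panel.

```bash
python3 -m crank '[0.04,0.3,0.04,0,-0.1,-0.1, 0.03,0.3,0.03,0,-0.1,-0.1, 0.03,0.25,0.02,0,0,-0.1, 0,0.15,0,0,0,0, 0,0,0,0,0,0]' 0.05; python3 kt.py .007 149
```

```text
t: 18.8
tool_pos: [0.5555, 0.0073, 0.103]
ee_rot: [-1.513, -1.978, 1.374]
ft_force: [-0.9, 0.3, 0.1]
gripper_width: 0.0407
t 18.80 pos [0.5555 0.0073 0.103 ] w 0.0407 F [-0.9  0.3  0.1] j [ 0.03  0.11 -0.75  0.09 -0.03 -2.07]
xyz axes cols
 [[-0.402  0.582 -0.707]
 [ 0.865 -0.01  -0.501]
 [-0.299 -0.813 -0.5  ]]
turn deg [ 0.55 -0.03 -0.27]
turn deg [  0.43 179.97   0.86]
shift units (present axes) [0.031 0.152 0.081]
rel axis: right -0.0006 up 0.0034 h 0.0131 jaw phi 149.02 tilt err 0.61
```

```bash
python3 -m crank '[0.03,0.1,0.05,0.3,0,-0.1, 0.02,0.08,0.04,0.2,0,-0.1, 0,0,0,0,0,0]' 0.05; python3 kt.py .007 149; python3 -m crank '[0,0,0,0,0,0, 0,0,0,0,0,0,0,0,0,0,0,0,0,0,0,0,0,0]' 1; python3 kt.py .007 149; python3 look.py side side16 260 150 60 60 10
```

```text
t: 19.1
tool_pos: [0.5565, 0.0071, 0.0951]
ee_rot: [-1.506, -1.971, 1.379]
ft_force: [-0.1, 1.2, 1.0]
gripper_width: 0.04
t 19.10 pos [0.5565 0.0071 0.0951] w 0.0400 F [-0.1  1.2  1. ] j [ 0.03  0.13 -0.75  0.08 -0.03 -2.07]
xyz axes cols
 [[-0.404  0.575 -0.711]
 [ 0.865 -0.012 -0.501]
 [-0.296 -0.818 -0.493]]
turn deg [ 0.07 -0.03 -0.09]
turn deg [1.4000e-01 1.7997e+02 1.1000e-01]
shift units (present axes) [-0.013 -0.025  0.   ]
rel axis: right -0.0005 up -0.0003 h 0.0060 jaw phi 149.03 tilt err 0.11
t: 19.5
tool_pos: [0.5561, 0.0071, 0.0951]
ee_rot: [-1.506, -1.971, 1.38]
ft_force: [0.9, 0.4, -2.9]
gripper_width: 0.0127
t 19.50 pos [0.5561 0.0071 0.0951] w 0.0127 F [ 0.9  0.4 -2.9] j [ 0.03  0.13 -0.75  0.08 -0.03 -2.07]
xyz axes cols
 [[-0.404  0.575 -0.712]
 [ 0.865 -0.012 -0.501]
 [-0.296 -0.818 -0.492]]
turn deg [ 0.04 -0.03 -0.09]
turn deg [1.3000e-01 1.7997e+02 6.0000e-02]
shift units (present axes) [-0.017 -0.017 -0.009]
rel axis: right -0.0004 up -0.0006 h 0.0063 jaw phi 149.03 tilt err 0.09
at capture [0.5561 0.0071 0.0951] 19.5
t 19.55 pos [0.556 0.007 0.095] w 0.0126 F [-0.7  0.8 -0.3] j [ 0.03  0.13 -0.75  0.08 -0.03 -2.07]
xyz axes cols
 [[-0.404  0.574 -0.712]
 [ 0.865 -0.012 -0.501]
 [-0.296 -0.818 -0.492]]
```

View pics/side16.png

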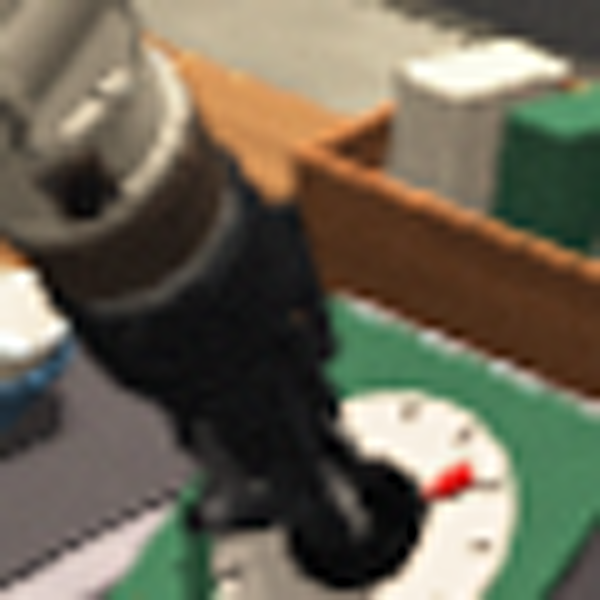

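```bash
python3 -m crank '[0,0,0,0,3,0, 0,0,0,0,5,0, 0,0,0,0,5,0, 0,0,0,0,5,0, 0,0,0,0,5,0]' 1; python3 kt.py .006 -161
```

```text
t: 20.05
tool_pos: [0.5559, 0.007, 0.0949]
ee_rot: [-1.634, -1.708, 0.966]
ft_force: [-0.5, -1.3, -1.2]
gripper_width: 0.0127
t 20.05 pos [0.5559 0.007  0.0949] w 0.0127 F [-0.5 -1.3 -1.2] j [ 0.03  0.13 -0.75  0.08 -0.03 -1.66]
xyz axes cols
 [[-0.082  0.574 -0.815]
 [ 0.994 -0.012 -0.108]
 [-0.072 -0.819 -0.57 ]]
turn deg [ 0.06 26.12 -0.07]
turn deg [-1.0000e-01 -1.5388e+02 -8.0000e-02]
shift units (present axes) [-0.009  0.007 -0.021]
rel axis: right -0.0003 up -0.0009 h 0.0063 jaw phi 172.88 tilt err 0.09
```

```bash
python3 -m crank '[0,0,0,0,6,0, 0,0,0,0,8,0, 0,0,0,0,8,0, 0,0,0,0,8,0, 0,0,0,0,8,0, 0,0,0,0,8,0, 0,0,0,0,8,0]' 1; python3 kt.py .006 -51; python3 -m crank '[0,0,0,0,8,0, 0,0,0,0,8,0, 0,0,0,0,8,0, 0,0,0,0,8,0, 0,0,0,0,5,0,0,0,0,0,0,0]' 1; python3 kt.py .006 -51; python3 look.py side side17 260 150 60 60 10; python3 look.py top top17 240 150 75 60 10
```

```text
t: 20.75
tool_pos: [0.5555, 0.0072, 0.0947]
ee_rot: [-1.677, -1.01, 0.074]
ft_force: [0.0, -1.3, -0.3]
gripper_width: 0.0128
t 20.75 pos [0.5555 0.0072 0.0947] w 0.0128 F [ 0.  -1.3 -0.3] j [ 0.03  0.13 -0.75  0.08 -0.03 -0.68]
xyz axes cols
 [[ 0.632  0.573 -0.522]
 [ 0.643 -0.012  0.765]
 [ 0.433 -0.819 -0.376]]
turn deg [ 5.000e-02  7.995e+01 -1.000e-02]
turn deg [-1.0000e-02 -1.0005e+02 -5.0000e-02]
shift units (present axes) [ 0.017  0.007 -0.032]
rel axis: right -0.0005 up -0.0014 h 0.0063 jaw phi -130.95 tilt err 0.05
t: 21.35
tool_pos: [0.5554, 0.0075, 0.0946]
ee_rot: [-1.535, -0.496, -0.462]
ft_force: [-0.2, -0.6, 0.7]
gripper_width: 0.0126
t 21.35 pos [0.5554 0.0075 0.0946] w 0.0126 F [-0.2 -0.6  0.7] j [ 0.03  0.13 -0.75  0.08 -0.03 -0.  ]
xyz axes cols
 [[ 0.819  0.573 -0.015]
 [ 0.025 -0.011  1.   ]
 [ 0.573 -0.819 -0.023]]
turn deg [ 0.000e+00  4.135e+01 -4.000e-02]
turn deg [-4.0000e-02 -1.3865e+02 -0.0000e+00]
shift units (present axes) [ 0.036  0.007 -0.023]
rel axis: right -0.0009 up -0.0015 h 0.0063 jaw phi -92.35 tilt err 0.03
at capture [0.5554 0.0075 0.0946] 21.35
t 21.40 pos [0.5554 0.0075 0.0946] w 0.0128 F [ 0.2 -1.  -0.7] j [ 0.03  0.13 -0.75  0.08 -0.03 -0.  ]
xyz axes cols
 [[ 0.819  0.573 -0.016]
 [ 0.027 -0.011  1.   ]
 [ 0.573 -0.819 -0.024]]
at capture [0.5554 0.0075 0.0946] 21.4
t 21.45 pos [0.5554 0.0076 0.0946] w 0.0126 F [-0.3 -0.4 -0.8] j [ 0.03  0.13 -0.75  0.08 -0.03 -0.  ]
xyz axes cols
 [[ 0.819  0.573 -0.016]
 [ 0.027 -0.011  1.   ]
 [ 0.573 -0.82  -0.024]]
```

View pics/side17.png

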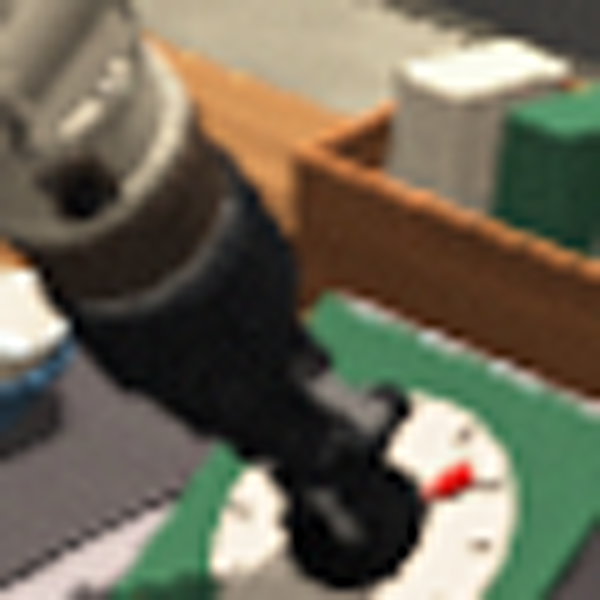

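View pics/top17.png

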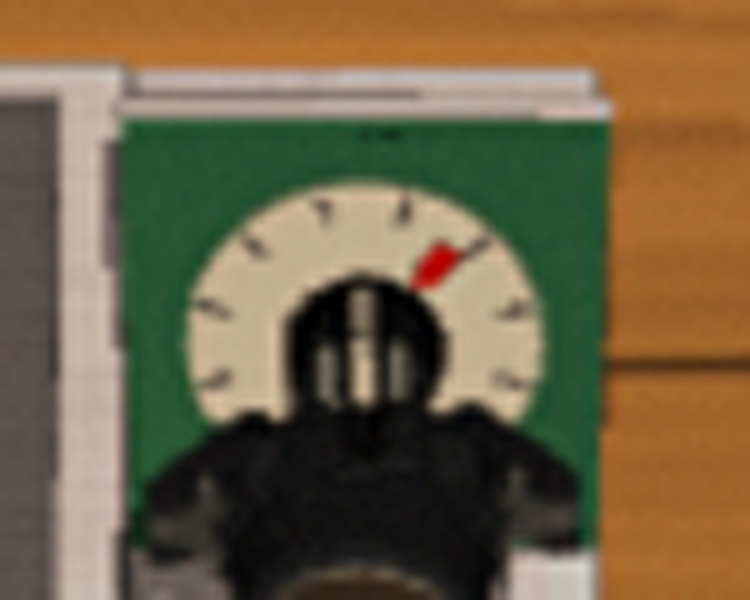

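The top view shows the white line pointing straight up-slope, x ≈ 363 px, consistent with jaw φ − 90. The red marker is at (437,265). I'll refine the marker angle against the ticks.

```bash
python3 - <<'E'
import pickle; from knob import *
for nm,f,roi in(("t","pics/top0.pkl",(278,170,290,184)),("t17","pics/top17.pkl",(278,170,290,184)),("s","pics/side0.pkl",(299,192,310,204)),("s17","pics/side17.pkl",(299,192,310,204))):
    c=pickle.load(open(f,"rb")); I=c["image"].astype(float); u0,v0,u1,v1=roi
    w=np.clip(I[...,0]-2.0*np.minimum(I[...,1],255)+0,0,None)[v0:v1,u0:u1]; w[w<25]=0
    V,U=np.mgrid[v0:v1,u0:u1]; ce=((U*w).sum()/w.sum(),(V*w).sum()/w.sum())
    L=np.array([loc(c,(u,v),.006) for u,v in zip(U[w>0],V[w>0])]); ww=w[w>0]
    m=(L*ww[:,None]).sum(0)/ww.sum(); S=np.cov(L.T,aweights=ww); e=np.linalg.eigh(S)[1][:,1]; e*=np.sign(e@m)
    print(nm,ce,"centroid",m.round(4),"r %.4f"%np.hypot(*m),"joint deg %.1f"%ang(m),"axis dir %.1f"%ang(e))
c=pickle.load(open("pics/top0.pkl","rb"))
f=lambda x,y,o,k=12:((x+.5)/k-.5+o[0],(y+.5)/k-.5+o[1])
for p in((280,143),(377,145),(462,188),(505,263),(503,348),(457,418),(197,185),(150,262),(150,350),(198,418)):
    v=loc(c,f(*p,(249,159)),0.001); print(p,v.round(4),"r %.4f"%np.hypot(*v),"%.1f"%(ang(v)))
E
```

```text
t (np.float64(283.1513002364066), np.float64(176.10953506698186)) centroid [0.0217 0.0289] r 0.0362 joint deg 171.9 axis dir 175.3
t17 (np.float64(283.1396287328491), np.float64(176.11622276029055)) centroid [0.0217 0.0289] r 0.0361 joint deg 171.9 axis dir 175.6
s (np.float64(305.0482076637824), np.float64(197.6761433868974)) centroid [0.0237 0.0287] r 0.0372 joint deg 174.5 axis dir 163.0
s17 (np.float64(305.0502450980392), np.float64(197.67892156862746)) centroid [0.0237 0.0287] r 0.0372 joint deg 174.5 axis dir 162.8
(280, 143) [-0.0129  0.0454] r 0.0472 119.1
(377, 145) [0.0118 0.0451] r 0.0466 149.7
(462, 188) [0.0336 0.033 ] r 0.0471 180.5
(505, 263) [0.045  0.0116] r 0.0465 210.6
(503, 348) [ 0.045  -0.0131] r 0.0469 241.3
(457, 418) [ 0.0334 -0.0339] r 0.0476 270.4
(197, 185) [-0.0341  0.0333] r 0.0477 89.3
(150, 262) [-0.0464  0.0111] r 0.0477 58.4
(150, 350) [-0.0466 -0.0146] r 0.0488 27.6
(198, 418) [-0.0342 -0.0346] r 0.0486 -0.3
```

```bash
python3 -m crank '[0,0,0,0,5,0, 0,0,0,0,7,0, 0,0,0,0,7,0, 0,0,0,0,7,0, 0,0,0,0,7,0, 0,0,0,0,3,0, 0,0,0,0,0,0]' 1; python3 kt.py .006 -52;python3 look.py top top18 240 150 75 60 10;python3 look.py side side18 260 150 60 60 10
```

```text
t: 22.15
tool_pos: [0.5555, 0.0079, 0.0947]
ee_rot: [-1.294, 0.003, -0.908]
ft_force: [0.9, 0.2, -0.6]
gripper_width: 0.0126
t 22.15 pos [0.5555 0.0079 0.0947] w 0.0126 F [ 0.9  0.2 -0.6] j [ 0.03  0.13 -0.75  0.08 -0.03  0.64]
xyz axes cols
 [[ 0.667  0.573  0.476]
 [-0.576 -0.01   0.818]
 [ 0.473 -0.819  0.323]]
turn deg [-0.03  3.75 -0.06]
turn deg [-9.0000e-02 -1.7625e+02  5.0000e-02]
shift units (present axes) [ 0.045  0.007 -0.005]
rel axis: right -0.0012 up -0.0014 h 0.0063 jaw phi -55.75 tilt err 0.07
at capture [0.5555 0.0079 0.0947] 22.15
t 22.20 pos [0.5555 0.0079 0.0947] w 0.0126 F [-0.4  0.1  0.3] j [ 0.03  0.13 -0.75  0.08 -0.03  0.64]
xyz axes cols
 [[ 0.667  0.573  0.476]
 [-0.575 -0.01   0.818]
 [ 0.473 -0.819  0.323]]
at capture [0.5555 0.0079 0.0947] 22.2
t 22.25 pos [0.5555 0.0079 0.0947] w 0.0133 F [-1.3  0.  -1. ] j [ 0.03  0.13 -0.75  0.08 -0.03  0.64]
xyz axes cols
 [[ 0.667  0.573  0.476]
 [-0.575 -0.01   0.818]
 [ 0.473 -0.819  0.323]]
```

View pics/top18.png

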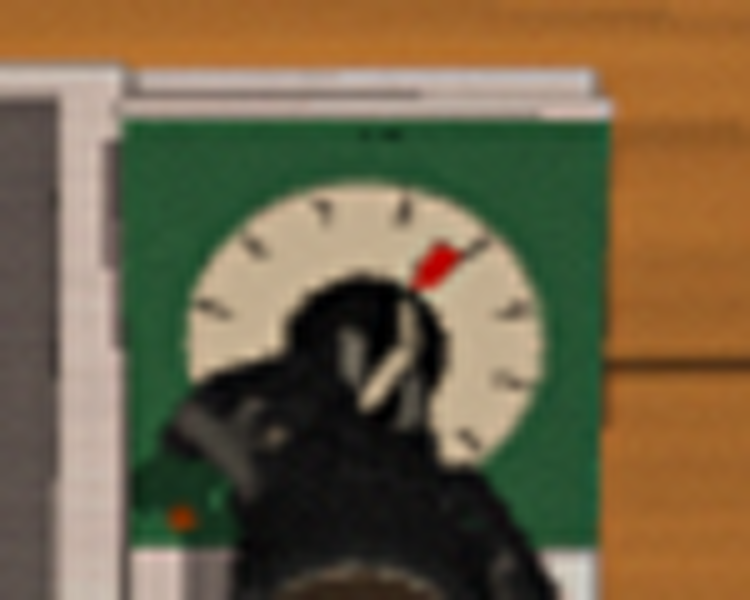

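View pics/side18.png

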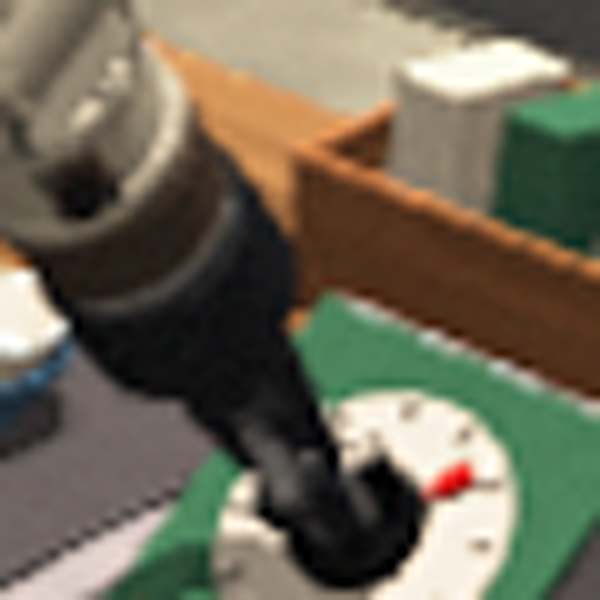

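```bash
python3 - <<'E'
import pickle; from knob import *
c=pickle.load(open("pics/top18.pkl","rb"))
f=lambda x,y,o=(240,150),k=10:((x+.5)/k-.5+o[0],(y+.5)/k-.5+o[1])
a=loc(c,f(365,405),.039);b=loc(c,f(408,347),.039);d=loc(c,f(405,292),.010)
print(a,b,d,ang(b),ang(b-a),ang(d))
E
```

```text
[ 0.00037532 -0.00200907] [0.01324952 0.01797572] [0.01229407 0.02181321] 171.3931234097856 167.78961439562326 164.40589617857387
```

```bash
python3 - <<'E'
import pickle; from knob import *
c=pickle.load(open("pics/side0.pkl","rb"))
f=lambda x,y,o=(275,181),k=12:((x+.5)/k-.5+o[0],(y+.5)/k-.5+o[1])
for p in((228,130),(312,122),(377,150),(408,210),(397,283),(350,355),(275,400)):
    v=loc(c,f(*p),.001); print(p,v.round(4),"%.4f %.1f"%(np.hypot(*v),ang(v)))
for p in((337,218),(382,190),(360,205)):
  for h in(.003,.007): v=loc(c,f(*p),h); print("mk",p,h,v.round(4),"%.4f %.1f"%(np.hypot(*v),ang(v)))
t=pickle.load(open("pics/top0.pkl","rb"))
for p in((397,235),(432,192),(415,212)):
  for h in(.003,.007): v=loc(t,f(*p,(249,159)),h); print("mkt",p,h,v.round(4),"%.4f %.1f"%(np.hypot(*v),ang(v)))
E
```

```text
(228, 130) [-0.0359  0.0337] 0.0492 88.2
(312, 122) [-0.0128  0.0466] 0.0483 119.6
(377, 150) [0.0119 0.047 ] 0.0485 149.2
(408, 210) [0.0329 0.0344] 0.0476 178.7
(397, 283) [0.0444 0.0133] 0.0464 208.3
(350, 355) [ 0.0455 -0.0118] 0.0470 239.6
(275, 400) [ 0.0334 -0.0333] 0.0472 270.0
mk (337, 218) 0.003 [0.0157 0.0227] 0.0276 169.7
mk (337, 218) 0.007 [0.0186 0.0214] 0.0283 176.0
mk (382, 190) 0.003 [0.0229 0.036 ] 0.0426 167.5
mk (382, 190) 0.007 [0.0258 0.0346] 0.0431 171.7
mk (360, 205) 0.003 [0.0197 0.0291] 0.0351 169.0
mk (360, 205) 0.007 [0.0225 0.0278] 0.0358 174.0
mkt (397, 235) 0.003 [0.0171 0.0204] 0.0267 175.0
mkt (397, 235) 0.007 [0.0171 0.0225] 0.0283 172.3
mkt (432, 192) 0.003 [0.026  0.0328] 0.0418 173.3
mkt (432, 192) 0.007 [0.0259 0.0348] 0.0434 171.6
mkt (415, 212) 0.003 [0.0217 0.0271] 0.0347 173.7
mkt (415, 212) 0.007 [0.0216 0.0291] 0.0363 171.6
```

Both views agree at tab height ~5.5 mm, which puts the marker at about 172.5°. The line is now at ~169°, so it needs about 3.3° more.

```bash
python3 -m crank '[0,0,0,0,2.5,0, 0,0,0,0,1.2,0, 0,0,0,0,0,0]' 1; python3 kt.py .006 -52.5
```

```text
t: 22.55
tool_pos: [0.5555, 0.0079, 0.0947]
ee_rot: [-1.265, 0.051, -0.948]
ft_force: [-1.0, -0.2, -0.0]
gripper_width: 0.013
t 22.55 pos [0.5555 0.0079 0.0947] w 0.0130 F [-1.  -0.2 -0. ] j [ 0.03  0.13 -0.75  0.08 -0.03  0.7 ]
xyz axes cols
 [[ 0.636  0.573  0.517]
 [-0.625 -0.01   0.78 ]
 [ 0.452 -0.819  0.352]]
turn deg [-0.04 -0.29 -0.06]
turn deg [ 9.0000e-02  1.7971e+02 -7.0000e-02]
shift units (present axes) [ 0.044  0.008 -0.004]
rel axis: right -0.0012 up -0.0013 h 0.0063 jaw phi -52.21 tilt err 0.07
```

Now at ~172.8°. I'll release, back straight out, and look.

```bash
python3 -m crank '[0,0,0,0,0,0, 0,0,0,0,0,0, 0,0,0,0,0,0]' 0.05; python3 -m crank '[0,-0.3,0,0,0,0, 0,-0.6,0,0,0,0, 0,-0.9,0,0,0,0, 0,-0.9,0,0,0,0, 0,-0.9,0,0,0,0, -0.3,-0.8,-0.3,0,0,0, -0.6,-0.5,-0.5,0,0,0, -0.6,-0.3,-0.5,0,0,0, -0.3,0,-0.2,0,0,0,0,0,0,0,0,0]';  python3 look.py top top19 240 150 75 60 10;python3 look.py side side19 235 150 85 70 9
```

```text
t: 22.85
tool_pos: [0.5559, 0.0079, 0.095]
ee_rot: [-1.266, 0.048, -0.947]
ft_force: [-0.5, 0.5, -0.0]
gripper_width: 0.0401
t: 23.85
tool_pos: [0.3547, 0.0078, 0.2192]
ee_rot: [-1.263, 0.039, -0.95]
ft_force: [0.7, 0.3, -0.2]
gripper_width: 0.0403
at capture [0.3547 0.0078 0.2192] 23.85
t 23.90 pos [0.3559 0.0078 0.2201] w 0.0407 F [ 0.4 -0.1  0.2] j [ 0.06 -0.56 -0.84  0.67 -0.05  0.72]
xyz axes cols
 [[ 0.634  0.582  0.509]
 [-0.621 -0.009  0.784]
 [ 0.461 -0.813  0.355]]
at capture [0.3559 0.0078 0.2201] 23.9
t 23.95 pos [0.3569 0.0078 0.2208] w 0.0409 F [ 0.3  0.6 -0.2] j [ 0.06 -0.56 -0.84  0.67 -0.05  0.72]
xyz axes cols
 [[ 0.634  0.582  0.509]
 [-0.621 -0.009  0.784]
 [ 0.461 -0.813  0.356]]
```

View pics/top19.png

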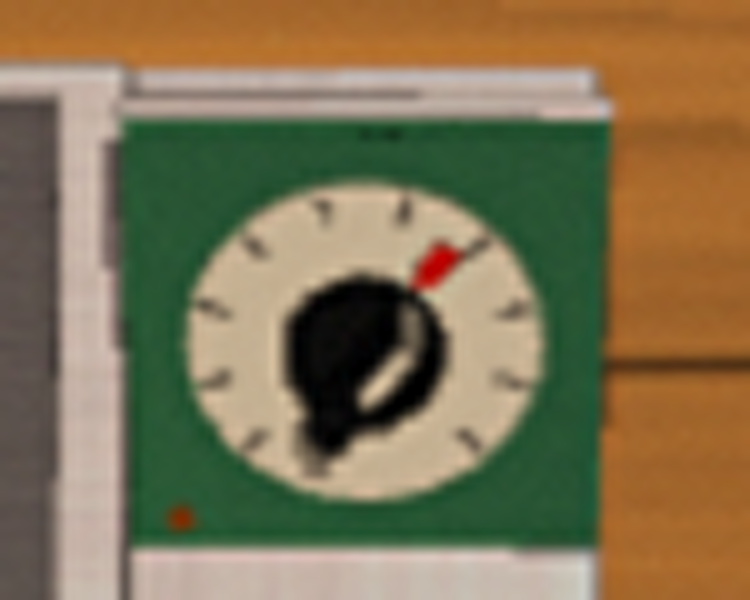

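View pics/side19.png

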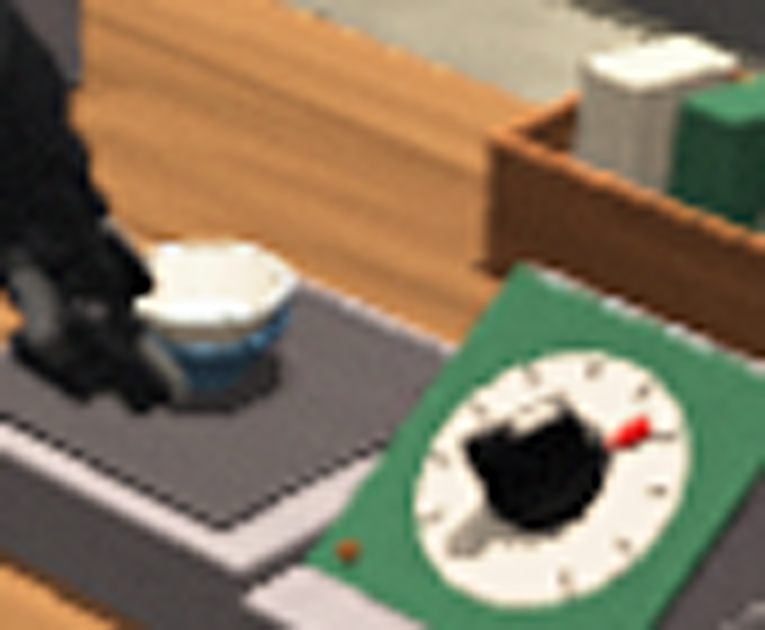

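```bash
python3 - <<'E'
import pickle; from knob import *
def line(fn):
    c=pickle.load(open(fn,"rb")); I=c["image"].astype(float).min(2)
    big=cv2.resize(I,None,fx=10,fy=10,interpolation=cv2.INTER_CUBIC)
    # sample in panel coords at h=39 : brightness map along bar (right,up)
    N=121; g=np.linspace(-.03,.03,N); out=np.zeros((N,N))
    for i,a in enumerate(g):
        for j,b in enumerate(g):
            u,v=proj(c,C+.039*n+a*rt+b*up); out[j,i]=cv2.getRectSubPix(I.astype(np.float32),(1,1),(u,v))[0,0]
    return g,out
for fn in("pics/top0.pkl","pics/top19.pkl"):
    g,o=line(fn); A,B=np.meshgrid(g,g); r_=np.hypot(A,B)
    th=np.radians(np.arange(0,360,1)); best=[]
    for q in th:
        rr=np.linspace(.004,.020,30); a=rr*np.sin(q);b=rr*np.cos(q)
        ii=((a+.03)/.0005).round().astype(int);jj=((b+.03)/.0005).round().astype(int); best.append(np.mean(np.minimum(o[jj,ii],110)))
    best=np.array(best); d=np.degrees(th); m=best>0.6*best.max()
    # restrict near expected
    exp=-121%360 if "top0" in fn else 38
    k=np.abs((d-exp+180)%360-180)<25; dd=((d[k]-exp+180)%360-180); w=np.clip(best[k]-30,0,None)
    print(fn,"line joint deg",(w*dd).sum()/w.sum()+exp+135, best[k].round(0)[::3])
c=pickle.load(open("pics/top19.pkl","rb"))
f=lambda x,y,o=(240,150),k=10:((x+.5)/k-.5+o[0],(y+.5)/k-.5+o[1])
a=loc(c,f(364,406),.039);b=loc(c,f(416,350),.039);d=loc(c,f(409,300),.012);print(ang(b),ang(b-a),ang(d),a,b,d)
E
python3 - <<'E'
import cv2,pickle
c=pickle.load(open("pics/top19.pkl","rb"))
cv2.imwrite("pics/k19.png",cv2.resize(c["image"][172:200,262:292,::-1],None,fx=20,fy=20,interpolation=cv2.INTER_CUBIC))
E
```

```text
pics/top0.pkl line joint deg 375.2794794492686 [ 81.  77.  76.  77.  79.  83.  90.  98. 106. 110. 110. 110. 109. 104.
  93.  79.  67.]
pics/top19.pkl line joint deg 175.3210037044738 [ 37.  45.  54.  65.  79.  91. 102. 107. 109. 109. 108. 105.  98.  88.
  78.  69.  60.]
177.7180606474505 173.90388429784448 168.96185788781273 [ 7.32942943e-05 -2.35662973e-03] [0.015675  0.0169761] [0.01353594 0.0200967 ]
```

View pics/k19.png

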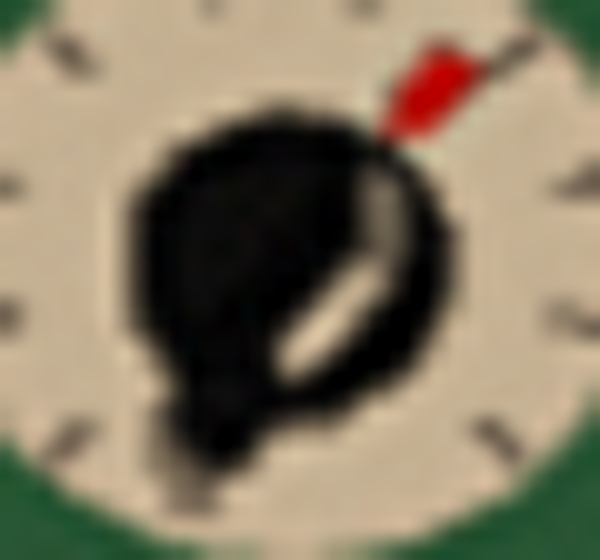

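The line (jaw angle 172.8°, image direction ~174°) and the marker (172–174°) agree to within about 1°. One last overview before handing in.

```bash
python3 -m crank '[0,0,0,0,0,0,0,0,0,0,0,0,0,0,0,0,0,0]'; python3 - <<'E'
from cell import vision; import pickle,cv2,numpy as np
c=vision.capture("top"); c0=pickle.load(open("pics/top0.pkl","rb"))
cv2.imwrite("pics/fin.png",cv2.resize(c["image"][:,:,::-1],(800,600)))
d=cv2.absdiff(c["image"],c0["image"]).max(2); m=cv2.morphologyEx((d>60).astype(np.uint8),cv2.MORPH_OPEN,np.ones((2,2),np.uint8))
n,l,s,ce=cv2.connectedComponentsWithStats(m)
print([(s[i].tolist()) for i in range(1,n) if s[i,4]>8])
E
```

```text
t: 24.25
tool_pos: [0.3595, 0.0078, 0.2224]
ee_rot: [-1.262, 0.037, -0.952]
ft_force: [0.3, 0.4, 0.5]
gripper_width: 0.0408
[[206, 174, 22, 22, 385], [272, 182, 11, 17, 54], [390, 191, 24, 22, 405], [244, 246, 56, 63, 2013], [22, 284, 232, 136, 14379], [255, 306, 39, 27, 709], [246, 312, 6, 5, 17], [111, 328, 130, 47, 3217], [232, 334, 32, 35, 501], [263, 334, 4, 3, 10], [276, 334, 13, 5, 42], [288, 334, 12, 14, 89], [257, 345, 52, 41, 657], [267, 369, 25, 11, 213], [263, 373, 35, 37, 902], [309, 372, 4, 7, 19], [200, 376, 26, 11, 153], [298, 379, 4, 19, 58], [249, 394, 15, 26, 177], [302, 396, 4, 6, 16], [308, 396, 3, 4, 10], [261, 405, 43, 15, 390]]
```

View pics/fin.png

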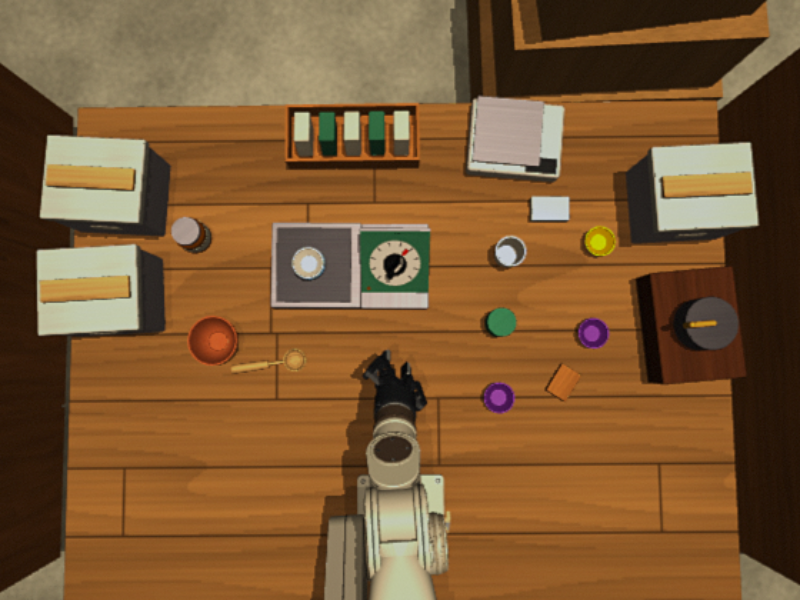

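The only changes are at the covers, the knob and the arm with its shadow. The bystanders and the marker are unmoved, so I'm handing in.

```bash
python3 -c "
from cell import job_done; print(job_done())"
```

```text
the job is handed in; nothing more can be done
None
```

I lowered the white cover, still upside down, into the blue one on the warming plate and let go. Then I turned the knob about 159° clockwise in one grip until its white line met the red marker, backed clear, and handed in at about 24 s. No verdict was reported.

**Covers:** the white cover touched down at the predicted height with a peak of about 14 N. The side view after release shows it level inside the blue one, which is still on the plate.

**Knob:** the line reads 172.8° from the gripper angle and about 174° from the top image. Another image measure gave about 175°, and single-point readings on the line ran from 169° to 178°. I took the marker as 172.5°, though single views ranged from 172° to 174.5°. So the setting should be within about 1–2°.

**Other things:** comparing the first and last top pictures shows changes only at the covers, the knob and the arm with its shadow. The marker's centroid was unchanged in pictures taken before and partway through the turn, and it looks the same after release.

**Disagreement:** the fingertips sat 10 to 22 mm behind the reported TCP, depending on opening, not 17 mm ahead as stated. I relied on the images and depth maps instead.

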